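# Clear the gluing bench in the bamboo workshop

### The job

The glue-up is finished, so clear the gluing bench: press the glue tub's lid down until it is fully home, nest the steel cups into one upright stack on the bench, and stack all the clamping wedges in one pile centred on the stacking board, square with it. Build the pile from pairs, each pair laid one wedge on the other, end for end, so that it makes a flat, level block, and lay each pair crosswise to the one beneath; an odd wedge goes on top by itself, crosswise too. Leave the hacksaw, the drill and the bamboo where they are.

Things in the scene. Friction and masses are not known exactly. Their poses are not given: they have to be found in the camera images.
- wedge1: hardwood clamping wedge, one of four to six alike (None if absent): 140 long, 48 wide with parallel upright sides, tapering from 38 thick at one end to 18 at the other; 0.16 kg. Origin at its very middle (mid-length, mid-width, mid-thickness); x runs in the middle plane to the thin end, y across the width, z up. Balance point 8 mm from the origin towards the thick end
- wedge2: wedge like wedge1 (None if absent). Either broad face is 14 mm from the origin and leans 0.071 rad from the x-y plane, so on the bench the origin is 14 mm up, x dips 0.071 rad to the thin end and the top face slopes down 0.143 rad that way
- wedge3: wedge like wedge1 (None if absent). Two of them, one on the other and end for end, make a flat block 56 mm high, the upper origin 28 mm above the lower; the upper one then leans 0.143 rad from how it lay on the bench
- wedge4: wedge like wedge1 (None if absent)
- wedge5: wedge like wedge1 (None if absent)
- wedge6: wedge like wedge1 (None if absent)
- cup1: squat steel glue cup, one of two or three alike (None if absent), upright: a plain cone, 68 mm across the rim, 52 mm across the foot, 48 mm tall, wall about 3 mm, 0.12 kg, most of it in the foot; origin at the centre of the underside, z up to the mouth. One lowered into another comes to rest on the taper with its foot about 18 to 24 mm above the lower one's foot
- cup2: cup like cup1 (None if absent)
- cup3: cup like cup1 (None if absent)
- board: square grey-topped plywood stacking board on two battens, 170 x 170 mm, 22 mm high, fixed on the bench; origin at the centre of its underside, x and y along its edges, z up
- board_top (a point): centre of the board's flat top, 22 mm above the bench
- tub_lid_top (a point): centre of the top of the lid on the white glue tub; the tub is full and stays put, 110 mm across and 90 mm tall, the flat round grey lid 120 mm across; lid top about 102 mm above the bench when loose, 94 mm when home; z up
- tub_lid (a joint): how far the lid has been pushed down (m): 0 = standing 8 mm proud, 0.008 = fully home against a hard stop. It moves down under about 7 N and more when quick, and stays where it is left
- hacksaw: hacksaw lying flat, 330 x 120 mm, orange frame and yellow grip; bystander, leave alone. Origin under the middle
- drill: yellow cordless drill lying on its side, about 260 x 200 mm; bystander, leave alone. Origin under the middle of its barrel
- bamboo_culm: upright length of bamboo, 76 mm across and 130 mm tall; bystander, leave alone. Origin at the centre of its underside

How it is judged (in metres and radians):
At the end, for the whole second after the job is handed in: All wedges in one still pile, centres within 20 mm of the board's centre, middle planes within 0.115 rad of level, square to the board within 0.21 rad, pairs crosswise in turn; cups nested on the bench, upright within 0.12 rad, on one axis within 8 mm; lid over 6.5 of its 8 mm down (horizontal distance between each of wedge1, wedge2, wedge3, wedge4, wedge5, wedge6 and board_top below 0.02 m and angle between the z axis of each of wedge1, wedge2, wedge3, wedge4, wedge5, wedge6 and the z axis of board, either way round below 0.115 rad and linear speed of each of wedge1, wedge2, wedge3, wedge4, wedge5, wedge6, cup1, cup2, cup3 below 0.02 m/s and ((((height (world z) of wedge1 between 0.02 and 0.0781 m and angle between the x axis of wedge1 and the x axis of board, either way round below 0.21 rad) or (height (world z) of wedge1 between 0.0761 and 0.1342 m and angle between the x axis of wedge1 and the y axis of board, either way round below 0.21 rad) or (height (world z) of wedge1 between 0.1322 and 0.1903 m and angle between the x axis of wedge1 and the x axis of board, either way round below 0.21 rad)) and ((height (world z) of wedge2 between 0.02 and 0.0781 m and angle between the x axis of wedge2 and the x axis of board, either way round below 0.21 rad) or (height (world z) of wedge2 between 0.0761 and 0.1342 m and angle between the x axis of wedge2 and the y axis of board, either way round below 0.21 rad) or (height (world z) of wedge2 between 0.1322 and 0.1903 m and angle between the x axis of wedge2 and the x axis of board, either way round below 0.21 rad)) and ((height (world z) of wedge3 between 0.02 and 0.0781 m and angle between the x axis of wedge3 and the x axis of board, either way round below 0.21 rad) or (height (world z) of wedge3 between 0.0761 and 0.1342 m and angle between the x axis of wedge3 and the y axis of board, either way round below 0.21 rad) or (height (world z) of wedge3 between 0.1322 and 0.1903 m and angle between the x axis of wedge3 and the x axis of board, either way round below 0.21 rad)) and ((height (world z) of wedge4 between 0.02 and 0.0781 m and angle between the x axis of wedge4 and the x axis of board, either way round below 0.21 rad) or (height (world z) of wedge4 between 0.0761 and 0.1342 m and angle between the x axis of wedge4 and the y axis of board, either way round below 0.21 rad) or (height (world z) of wedge4 between 0.1322 and 0.1903 m and angle between the x axis of wedge4 and the x axis of board, either way round below 0.21 rad)) and ((height (world z) of wedge5 between 0.02 and 0.0781 m and angle between the x axis of wedge5 and the x axis of board, either way round below 0.21 rad) or (height (world z) of wedge5 between 0.0761 and 0.1342 m and angle between the x axis of wedge5 and the y axis of board, either way round below 0.21 rad) or (height (world z) of wedge5 between 0.1322 and 0.1903 m and angle between the x axis of wedge5 and the x axis of board, either way round below 0.21 rad)) and ((height (world z) of wedge6 between 0.02 and 0.0781 m and angle between the x axis of wedge6 and the x axis of board, either way round below 0.21 rad) or (height (world z) of wedge6 between 0.0761 and 0.1342 m and angle between the x axis of wedge6 and the y axis of board, either way round below 0.21 rad) or (height (world z) of wedge6 between 0.1322 and 0.1903 m and angle between the x axis of wedge6 and the x axis of board, either way round below 0.21 rad))) or (((height (world z) of wedge1 between 0.02 and 0.0781 m and angle between the x axis of wedge1 and the y axis of board, either way round below 0.21 rad) or (height (world z) of wedge1 between 0.0761 and 0.1342 m and angle between the x axis of wedge1 and the x axis of board, either way round below 0.21 rad) or (height (world z) of wedge1 between 0.1322 and 0.1903 m and angle between the x axis of wedge1 and the y axis of board, either way round below 0.21 rad)) and ((height (world z) of wedge2 between 0.02 and 0.0781 m and angle between the x axis of wedge2 and the y axis of board, either way round below 0.21 rad) or (height (world z) of wedge2 between 0.0761 and 0.1342 m and angle between the x axis of wedge2 and the x axis of board, either way round below 0.21 rad) or (height (world z) of wedge2 between 0.1322 and 0.1903 m and angle between the x axis of wedge2 and the y axis of board, either way round below 0.21 rad)) and ((height (world z) of wedge3 between 0.02 and 0.0781 m and angle between the x axis of wedge3 and the y axis of board, either way round below 0.21 rad) or (height (world z) of wedge3 between 0.0761 and 0.1342 m and angle between the x axis of wedge3 and the x axis of board, either way round below 0.21 rad) or (height (world z) of wedge3 between 0.1322 and 0.1903 m and angle between the x axis of wedge3 and the y axis of board, either way round below 0.21 rad)) and ((height (world z) of wedge4 between 0.02 and 0.0781 m and angle between the x axis of wedge4 and the y axis of board, either way round below 0.21 rad) or (height (world z) of wedge4 between 0.0761 and 0.1342 m and angle between the x axis of wedge4 and the x axis of board, either way round below 0.21 rad) or (height (world z) of wedge4 between 0.1322 and 0.1903 m and angle between the x axis of wedge4 and the y axis of board, either way round below 0.21 rad)) and ((height (world z) of wedge5 between 0.02 and 0.0781 m and angle between the x axis of wedge5 and the y axis of board, either way round below 0.21 rad) or (height (world z) of wedge5 between 0.0761 and 0.1342 m and angle between the x axis of wedge5 and the x axis of board, either way round below 0.21 rad) or (height (world z) of wedge5 between 0.1322 and 0.1903 m and angle between the x axis of wedge5 and the y axis of board, either way round below 0.21 rad)) and ((height (world z) of wedge6 between 0.02 and 0.0781 m and angle between the x axis of wedge6 and the y axis of board, either way round below 0.21 rad) or (height (world z) of wedge6 between 0.0761 and 0.1342 m and angle between the x axis of wedge6 and the x axis of board, either way round below 0.21 rad) or (height (world z) of wedge6 between 0.1322 and 0.1903 m and angle between the x axis of wedge6 and the y axis of board, either way round below 0.21 rad)))) and angle between each of cup1, cup2, cup3's own z axis and vertical below 0.12 rad and height (world z) of each of cup1, cup2, cup3 below 0.056 m and horizontal distance between each of cup2, cup3 and cup1 below 0.008 m and distance between each of cup2, cup3 and cup1 below 0.052 m and horizontal distance between cup3 and cup2 below 0.008 m and distance between cup3 and cup2 below 0.052 m and value of joint tub_lid above 0.0065 m); the robot touches nothing.
It fails at once if the hacksaw is pushed more than 30 mm from its place (distance of hacksaw from where it was at the start of the episode above 0.03 m).
It fails at once if the drill is pushed more than 30 mm from its place (distance of drill from where it was at the start of the episode above 0.03 m).
It fails at once if the bamboo is pushed more than 30 mm from its place (distance of bamboo_culm from where it was at the start of the episode above 0.03 m).
Of wedge1, wedge2, wedge3, wedge4, wedge5, wedge6 only 4 to 6 are there at a start; the rules pass over those that are not, and their reading is None.
Of cup1, cup2, cup3 only 2 to 3 are there at a start; the rules pass over those that are not, and their reading is None.
At some moment in a run one of cup1, cup2, cup3 may be knocked a few centimetres aside while the robot is not near it.
Once in a run the grip may slacken for a moment while it holds something.
It also fails if it takes over 210 s, if anything falls off the work surface, if the arm or the gripper's body presses on something with over 40 N, if the wrist force passes 120 N, or if a joint passes its speed limit or range.

### The arm

A 7-joint arm with a two-finger parallel gripper is mounted at the origin on the work surface. World frame = base frame: x ahead of the robot, y to its left, z up, the work surface at z = 0. Lengths are in m, angles in degrees, forces in N, time in s.
With the tool pointing down it reaches from about 0.425 to 0.875 m from the base axis. Payload 4.7 kg.
Tool frame: the origin (TCP) lies at the very end of the fingers, on their centre line; the grasp point (between the pads) lies 19 mm behind it; z points along the fingers, y is the line along which they close (so a half turn about z gives the same grasp; the last joint's range is limited). The gripper opens to 87 mm and grips with 3 to 60 N. Pads are 19 mm wide; open, the fingers measure 117 mm over their backs; the gripper's body (75 mm by 190 mm) begins 51 mm behind the grasp point.
Start: joints at [-74.536, 18.392, -4.016, 83.108, 1.295, 78.541, -3.26], TCP at [0.164, 0.629, 0.223] pointing down, gripper open.
Joint ranges: [-163.93, 163.93], [-17.29, 119.83], [-79.2, 71.16], [3.27, 140.29], [-89.18, 269.18], [5.43, 117.66], [-154.24, 154.24]. Speed limits (degrees/s): [147.25, 147.25, 180, 180, 180, 180, 180].

### API

Orientations are given as [roll, pitch, yaw] about the fixed x, y, z axes, in that order (R = Rz(yaw) Ry(pitch) Rx(roll)).
In Python, from cell import get_obs, eyes, env gives the robot as it stands.
- The arm moves only by the tool servo_tool, never from a script. Its argument "series" is a list that holds one entry, the list of rows, each a list of 7 numbers: the shift along the tool's x, y, z in units of 300 mm (1.0 is 300 mm), then the turn, a rotation vector about the tool's x, y, z in units of pi rad (1.0 is pi rad), then the opening, from 0 (shut) to 1 (fully open). In form: [[[tx, ty, tz, wx, wy, wz, gripper], ...]]. A call has 1 to 12 rows; each row is the pose to reach, as a shift and turn from the pose commanded when the call began, along the tool's axes at that moment, turning the shorter way round; what a row does not reach only later rows make up. A row lasts 1/12 s, in which the tool goes at most 41.7 mm and 7.16 degrees, less where a joint would pass 70% of its speed; a pose out of reach is approached as far as the arm can. A call with a number of a shift or a turn outside -1 to 1 is refused whole. A call with a gripper value outside its range is refused whole. The fingers move at their own pace and stop on an object; "grip_force" is the grip in N (left out, the last holds). Time passes only in rows, so rows that repeat a pose let the fingers close. It gives the time, the measured TCP pose, the force, the opening and the grip force at its end, in the units of the state.
- get_obs(): the state, without advancing time (a new reading comes with each control period).
- eyes.read_camera(name): name is "side" or "top"; returns a dict with "frame" (384x512x3 uint8, red, green, blue), "depth" (384x512 float32, m along the optical axis (not along the pixel's ray), 0 where there is no reading), "fx", "fy", "cx", "cy" (pixels), "origin" and "rotation" of the camera in the world. Camera axes: x right, y down, z forward; pixel columns grow to the right and rows downward; lengths in m; the calibration is good to about 2 mm. A picture is of the moment at which its call begins.
- env.sign_off(): hands the job in; it is judged then, once.
The state is a dict: "time_s": time; "qpos": joint angles; "joint_velocities": joint speeds; "effort": joint torques, N m; "tool_pos": TCP position; "tool_rot": TCP orientation; "force": force on the tool from outside, world axes, zero at the start; "wrist_torque": the same for the moment, N m; "grip_width": finger opening in m; "grasp_force": force on a finger pad.
Only numpy, scipy, OpenCV 4.12 (cv2) and the standard library are available. Lean on these libraries where they do the work, as an engineer would, in place of code of your own. Each camera call takes 0.05 s, during which the arm holds its last target. There are 200 camera calls.

## Working session

There is one attempt and no reset: what is moved stays moved. The work goes in short steps, Python scripts to look and compute and a tool call to move; the robot and the scene stay as the last step left them, time stands still between calls to the robot, and variables do not carry over. Pictures are saved under pics/ and viewed, at most 14 in all, crops included, and the job is handed in when it is done.

Besides the shell and the picture viewer there is one more tool, called after ">>>" by a JSON object that holds its "op" and its "data", one argument or row to a line. servo_tool: Moves the arm, as the interface text tells. Shifts and turns lie within -1 to 1; 1 stands for 300 mm of shift or pi rad of turn. Its arguments: {"type":"object","properties":{"series":{"type":"array"},"grip_force":{"type":"number"}},"required":["series"]}

```bash
ls; mkdir -p pics; python3 - <<'E'
from cell import get_obs, eyes, env
import cv2,numpy as np,pickle
o=get_obs();print({k:np.round(v,3) for k,v in o.items()})
for n in("top","side"):
    d=eyes.read_camera(n);pickle.dump(d,open(f"{n}0.pkl","wb"))
    print(n,d['fx'],d['fy'],d['cx'],d['cy'],np.round(d['origin'],3),np.round(d['rotation'],3))
    cv2.imwrite(f"pics/{n}0.png",cv2.resize(d['frame'][:,:,::-1],(800,600)))
E
```

```text
pics
{'time_s': np.float64(0.0), 'qpos': array([-74.536,  18.438,  -4.014,  83.173,   1.297,  78.541,  -3.262]), 'joint_velocities': array([ 0.033,  0.068, -0.004,  0.027,  0.08 , -0.015, -0.013]), 'effort': array([-1.0000e-03, -4.9129e+01, -4.0400e-01, -3.1253e+01, -6.4000e-02,
        4.4000e-02,  0.0000e+00]), 'tool_pos': array([0.164, 0.628, 0.221]), 'tool_rot': array([-1.79893e+02,  8.00000e-03,  1.65343e+02]), 'force': array([ 0.318, -0.381,  0.007]), 'wrist_torque': array([-0.042,  0.011,  0.032]), 'grasp_force': np.float64(0.0), 'grip_width': np.float64(0.087)}
top 367.3772778572283 367.3772778572283 250.9763885405361 193.56014597388688 [ 0.496 -0.023  1.449] [-175.514   -0.676  -91.133]
side 457.49843365931 457.49843365931 243.8623489068365 193.07176520172047 [ 0.106 -1.464  1.171] [-125.736    1.315  -20.21 ]
```

View pics/top0.png

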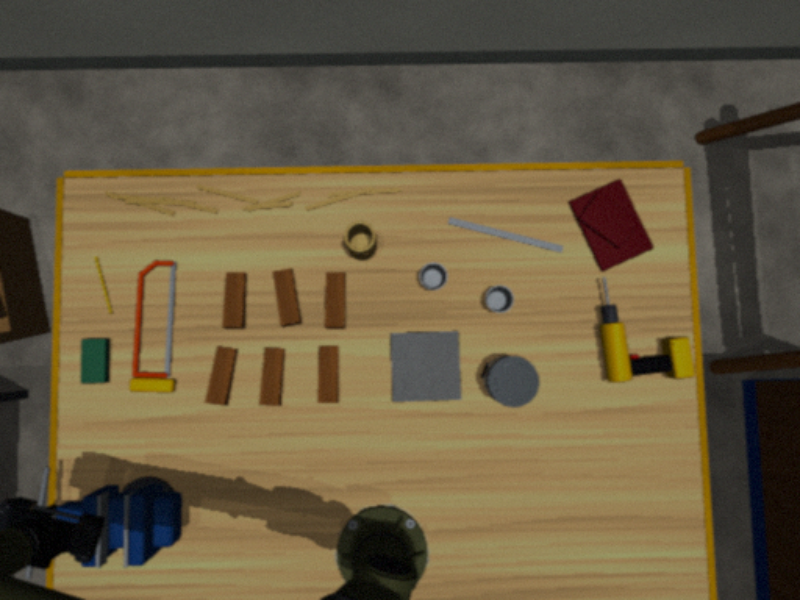

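View pics/side0.png

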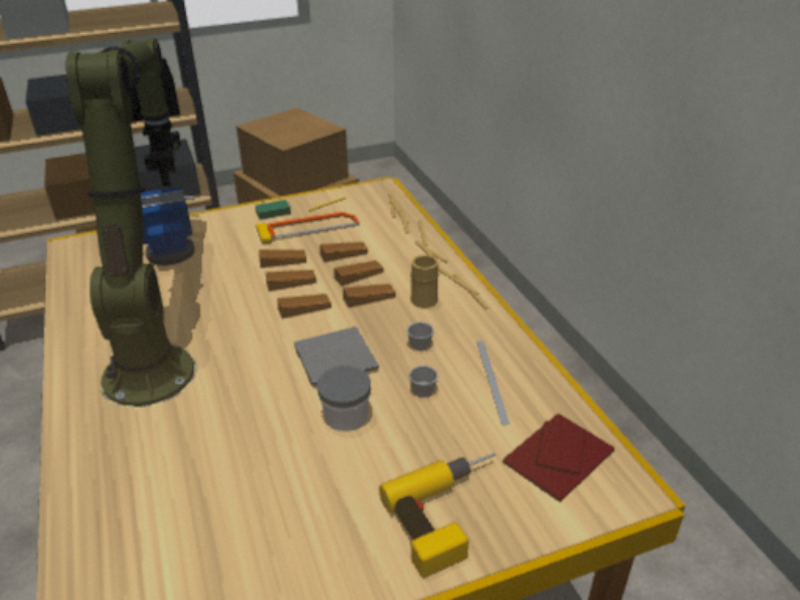

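The top view shows six wedges (upper row at about (235,300), (287,297), (335,300); lower row at (222,375), (272,376), (328,374)). Two cups are at (432,277) and (498,298), the board at (425,366), the tub at (511,380) and the bamboo at (360,240).

```bash
cat > h.py <<'E'
import numpy as np,cv2,pickle
from scipy.spatial.transform import Rotation as Ro
def cloud(d):
    v,u=np.mgrid[:384,:512]; z=d['depth']
    p=np.stack([(u-d['cx'])/d['fx']*z,(v-d['cy'])/d['fy']*z,z],-1)
    r=np.array(d['rotation'])
    R=Ro.from_euler('xyz',r,degrees=True).as_matrix() if r.shape==(3,) else r
    return p@R.T+np.array(d['origin'])
def blobs(mask,mn=60):
    n,l,s,c=cv2.connectedComponentsWithStats(mask.astype(np.uint8))
    return [(l==i) for i in range(1,n) if s[i,4]>mn]
def wedges(d,zmin=.006,near=None):
    P=cloud(d);hsv=cv2.cvtColor(d['frame'],cv2.COLOR_RGB2HSV)
    out=[]
    m=(P[...,2]>zmin)&(P[...,2]<.3)
    return P,hsv,m
E
python3 - <<'E'
from h import *
d=pickle.load(open('top0.pkl','rb'));P=cloud(d);hsv=cv2.cvtColor(d['frame'],cv2.COLOR_RGB2HSV)
print('bench z',np.median(P[280:300,300:400,2]),P[180,300])
print('hsv wedge',hsv[192,150],hsv[240,210],'board',hsv[234,272],'bench',hsv[210,230])
m=(P[...,2]>.010)&(P[...,2]<.2)&(P[...,0]>.25)
for b in blobs(m,40):
    q=P[b]; (c,s,a)=cv2.minAreaRect(q[:,:2].astype(np.float32))
    k=np.linalg.lstsq(np.c_[q[:,:2]-q[:,:2].mean(0),np.ones(len(q))],q[:,2],rcond=None)[0]
    v,u=np.nonzero(b)
    print('px',int(u.mean()),int(v.mean()),'n',b.sum(),'c',np.round(c,4),'s',np.round(s,3),'a',round(a,1),'z',np.round(np.percentile(q[:,2],[5,50,95]),3),'slope',np.round(k[:2],3))
E
```

```text
bench z 0.0013399604165013068 [ 0.65891451 -0.23704941  0.00610861]
hsv wedge [ 15 181  89] [ 15 190  90] board [60  3 91] bench [ 18 121 154]
px 390 143 n 1679 c [ 0.7982 -0.6004] s [0.199 0.151] a 23.4 z [0.011 0.018 0.029] slope [0.015 0.013]
px 230 153 n 392 c [0.7543 0.0345] s [0.073 0.073] a 56.0 z [0.011 0.088 0.132] slope [-0.268 -0.06 ]
px 94 226 n 640 c [0.5628 0.554 ] s [0.11  0.323] a 88.7 z [0.011 0.017 0.026] slope [-0.028 -0.   ]
px 277 175 n 134 c [ 0.6699 -0.1411] s [0.065 0.067] a 44.0 z [0.013 0.042 0.052] slope [-0.136  0.126]
px 182 190 n 472 c [0.628  0.2243] s [0.142 0.049] a 9.7 z [0.016 0.027 0.038] slope [-0.128  0.024]
px 149 191 n 490 c [0.6235 0.3546] s [0.051 0.138] a 89.1 z [0.016 0.026 0.038] slope [-0.134  0.065]
px 213 191 n 444 c [0.6186 0.1038] s [0.047 0.139] a 88.2 z [0.018 0.028 0.039] slope [-0.142 -0.005]
px 408 224 n 1521 c [ 0.5349 -0.654 ] s [0.263 0.208] a 3.4 z [0.032 0.054 0.065] slope [-0.031 -0.032]
px 320 190 n 144 c [ 0.6123 -0.3041] s [0.066 0.065] a 88.5 z [0.011 0.04  0.052] slope [-0.067  0.121]
px 271 234 n 1930 c [ 0.4492 -0.1187] s [0.17  0.171] a 0.8 z [0.018 0.023 0.027] slope [ 0.    -0.001]
px 59 230 n 505 c [0.4794 0.6969] s [0.109 0.065] a 2.0 z [0.017 0.028 0.033] slope [-0.006  0.062]
px 209 239 n 476 c [0.4355 0.1232] s [0.047 0.138] a 90.0 z [0.017 0.028 0.038] slope [-0.142  0.005]
px 140 240 n 506 c [0.4371 0.3856] s [0.051 0.14 ] a 80.4 z [0.016 0.027 0.038] slope [-0.122  0.065]
px 173 241 n 488 c [0.4306 0.2612] s [0.049 0.143] a 86.2 z [0.016 0.027 0.038] slope [-0.135  0.041]
px 326 243 n 926 c [ 0.4121 -0.3173] s [0.119 0.118] a 32.1 z [0.038 0.102 0.107] slope [-0.072 -0.204]
```

```bash
cat > plan.py <<'E'
# plan.py: commanded pose chained in cmd.json; pose=(x,y,z,yaw,tilt) ; R=Rz(yaw)Rx(180)Ry_tool(tilt)
import json,os,sys
import numpy as np
from scipy.spatial.transform import Rotation as Ro
def R(p): return Ro.from_euler('xyz',[180,0,p[3]],degrees=True)*Ro.from_rotvec([0,np.radians(p[4]),0])
def load(): return json.load(open('cmd.json')) if os.path.exists('cmd.json') else [.164,.629,.223,165.343,0]
def call(rows,commit=True):
    "rows: [(x,y,z,yaw,tilt,grip,n),...]"
    c=load();R0=R(c)
    for r in rows:
        t=R0.inv().apply(np.array(r[:3])-c[:3])/.3; w=(R0.inv()*R(r)).as_rotvec()/np.pi
        print(' ',r[6],'x',[round(float(a),4)+0 for a in (*t,*w)]+[r[5]])
    print('  rows',sum(r[6] for r in rows)); json.dump([float(a) for a in rows[-1][:5]],open('cmd.json','w'))
E
python3 - <<'E'
from plan import *
call([(.4355,.1232,.12,180,0,1,12)])
call([(.4355,.1232,.12,180,0,1,4)])
call([(.4355,.1232,.006,180,0,1,5),(.4355,.1232,.006,180,0,0,7)])
E
```

```text
12 x [-1.3022, -1.4021, 0.3433, 0.0, 0.0, -0.0814, 1]
  rows 12
  4 x [0.0, 0.0, 0.0, 0.0, 0.0, 0.0, 1]
  rows 4
  5 x [0.0, 0.0, 0.38, 0.0, 0.0, 0.0, 1]
  7 x [0.0, 0.0, 0.38, 0.0, 0.0, 0.0, 0]
  rows 12
```

```bash
rm cmd.json; python3 - <<'E'
from plan import *
call([(.32,.40,.2,180,0,1,8)])
call([(.4355,.1232,.12,180,0,1,10)])
call([(.4355,.1232,.006,180,0,1,5),(.4355,.1232,.006,180,0,0,7)])
E
```

```text
8 x [-0.6962, -0.6069, 0.0767, 0.0, 0.0, -0.0814, 1]
  rows 8
  10 x [-0.385, -0.9227, 0.2667, 0.0, 0.0, 0.0, 1]
  rows 10
  5 x [0.0, 0.0, 0.38, 0.0, 0.0, 0.0, 1]
  7 x [0.0, 0.0, 0.38, 0.0, 0.0, 0.0, 0]
  rows 12
```

>>> {"op": "servo_tool", "data": {
  "series": [
    [[-0.6962,-0.6069,0.0767,0,0,-0.0814,1],[-0.6962,-0.6069,0.0767,0,0,-0.0814,1],[-0.6962,-0.6069,0.0767,0,0,-0.0814,1],[-0.6962,-0.6069,0.0767,0,0,-0.0814,1],[-0.6962,-0.6069,0.0767,0,0,-0.0814,1],[-0.6962,-0.6069,0.0767,0,0,-0.0814,1],[-0.6962,-0.6069,0.0767,0,0,-0.0814,1],[-0.6962,-0.6069,0.0767,0,0,-0.0814,1]]
  ],
  "grip_force": 30
}}

```text
time_s: 0.77
tool_pos: [0.3253, 0.3931, 0.1989]
tool_rot: [-179.8, 0.1, 179.4]
force: [0.5, 0.6, -0.1]
grip_width: 0.0869
grasp_force: 0.0
```

>>> {"op": "servo_tool", "data": {
  "series": [
    [[-0.385,-0.9227,0.2667,0,0,0,1],[-0.385,-0.9227,0.2667,0,0,0,1],[-0.385,-0.9227,0.2667,0,0,0,1],[-0.385,-0.9227,0.2667,0,0,0,1],[-0.385,-0.9227,0.2667,0,0,0,1],[-0.385,-0.9227,0.2667,0,0,0,1],[-0.385,-0.9227,0.2667,0,0,0,1],[-0.385,-0.9227,0.2667,0,0,0,1],[-0.385,-0.9227,0.2667,0,0,0,1],[-0.385,-0.9227,0.2667,0,0,0,1]]
  ]
}}

```text
time_s: 1.6
tool_pos: [0.4358, 0.1226, 0.1191]
tool_rot: [180.0, -0.1, 179.9]
force: [0.2, 2.0, 0.4]
grip_width: 0.0874
grasp_force: 0.0
```

>>> {"op": "servo_tool", "data": {
  "series": [
    [[0,0,0.38,0,0,0,1],[0,0,0.38,0,0,0,1],[0,0,0.38,0,0,0,1],[0,0,0.38,0,0,0,1],[0,0,0.38,0,0,0,1],[0,0,0.38,0,0,0,0],[0,0,0.38,0,0,0,0],[0,0,0.38,0,0,0,0],[0,0,0.38,0,0,0,0],[0,0,0.38,0,0,0,0],[0,0,0.38,0,0,0,0],[0,0,0.38,0,0,0,0]]
  ]
}}

```text
time_s: 2.6
tool_pos: [0.4361, 0.1234, 0.0058]
tool_rot: [180.0, 0.0, 180.0]
force: [-0.7, 2.3, 0.9]
grip_width: 0.0487
grasp_force: 0.5
```

```bash
python3 - <<'E'
from plan import *
B=(.4492,-.1187)
call([(.4355,.1232,.10,180,0,0,4),(*B,.10,180,0,0,8)])
call([(*B,.0285,180,0,0,6),(*B,.0285,180,0,1,6)])
call([(*B,.12,180,0,1,5),(.4306,.2612,.12,176.2,0,1,7)])
call([(.4306,.2612,.12,176.2,0,1,4)])
call([(.4306,.2612,.006,176.2,0,1,5),(.4306,.2612,.006,176.2,0,0,7)])
E
```

```text
4 x [0.0, 0.0, -0.3133, 0.0, 0.0, 0.0, 0]
  8 x [-0.0457, -0.8063, -0.3133, 0.0, 0.0, 0.0, 0]
  rows 12
  6 x [0.0, 0.0, 0.2383, 0.0, 0.0, 0.0, 0]
  6 x [0.0, 0.0, 0.2383, 0.0, 0.0, 0.0, 1]
  rows 12
  5 x [0.0, 0.0, -0.305, 0.0, 0.0, 0.0, 1]
  7 x [0.062, 1.2663, -0.305, 0.0, 0.0, 0.0211, 1]
  rows 12
  4 x [0.0, 0.0, 0.0, 0.0, 0.0, 0.0, 1]
  rows 4
  5 x [0.0, 0.0, 0.38, 0.0, 0.0, 0.0, 1]
  7 x [0.0, 0.0, 0.38, 0.0, 0.0, 0.0, 0]
  rows 12
```

>>> {"op": "servo_tool", "data": {
  "series": [
    [[0,0,0,0,0,0,0],[0,0,0,0,0,0,0],[0,0,-0.3133,0,0,0,0],[0,0,-0.3133,0,0,0,0],[0,0,-0.3133,0,0,0,0]]
  ]
}}

```text
time_s: 3.02
tool_pos: [0.4392, 0.1238, 0.1045]
tool_rot: [179.8, 0.4, 180.0]
force: [1.6, -0.1, -0.2]
grip_width: 0.0478
grasp_force: 29.9
```

>>> {"op": "servo_tool", "data": {
  "series": [
    [[-0.0457,-0.8063,0,0,0,0,0],[-0.0457,-0.8063,0,0,0,0,0],[-0.0457,-0.8063,0,0,0,0,0],[-0.0457,-0.8063,0,0,0,0,0],[-0.0457,-0.8063,0,0,0,0,0],[-0.0457,-0.8063,0,0,0,0,0],[-0.0457,-0.8063,0,0,0,0,0],[-0.0457,-0.8063,0,0,0,0,0]]
  ]
}}

```text
time_s: 3.68
tool_pos: [0.449, -0.121, 0.0991]
tool_rot: [-180.0, -0.0, 179.7]
force: [0.0, 1.5, -1.9]
grip_width: 0.0479
grasp_force: 29.9
```

>>> {"op": "servo_tool", "data": {
  "series": [
    [[0,0,0.12,0,0,0,0],[0,0,0.19,0,0,0,0],[0,0,0.22,0,0,0,0],[0,0,0.2383,0,0,0,0],[0,0,0.2383,0,0,0,0],[0,0,0.2383,0,0,0,0],[0,0,0.2383,0,0,0,0]]
  ]
}}

```text
time_s: 4.27
tool_pos: [0.4505, -0.1183, 0.0286]
tool_rot: [180.0, 0.1, -179.9]
force: [0.6, -1.3, -1.2]
grip_width: 0.0477
grasp_force: 30.0
```

>>> {"op": "servo_tool", "data": {
  "series": [
    [[0,0,0,0,0,0,1],[0,0,0,0,0,0,1],[0,0,0,0,0,0,1],[0,0,0,0,0,0,1],[0,0,-0.1,0,0,0,1],[0,0,-0.305,0,0,0,1],[0,0,-0.305,0,0,0,1],[0,0,-0.305,0,0,0,1]]
  ]
}}

```text
time_s: 4.93
tool_pos: [0.4533, -0.1195, 0.1244]
tool_rot: [180.0, 0.5, 180.0]
force: [0.8, 0.3, 0.5]
grip_width: 0.0856
grasp_force: 0.0
```

```bash
cat >> plan.py <<'E'
B=(.4492,-.1187)
def pick(x,y,yaw,zt=.12):
    c=load(); m=((c[0]+x)/2,(c[1]+y)/2)
    print('go mid');call([(*m,max(c[2],zt),(c[3]+yaw)/2,0,1,6)])
    print('go');call([(x,y,zt,yaw,0,1,8)])
    print('down/close');call([(x,y,.006,yaw,0,1,5),(x,y,.006,yaw,0,0,7)])
def place(zs,yaw,tilt,zt):
    "zs: support height"
    c=load(); m=((c[0]+B[0])/2,(c[1]+B[1])/2); my=(c[3]+yaw)/2
    print('lift');call([(c[0],c[1],zt,c[3],0,0,5)])
    print('mid');call([(*m,zt,my,0,0,12)])
    print('over');call([(*B,zt,yaw,tilt,0,12)])
    print('lower');call([(*B,zs+.03,yaw,tilt,0,3),(*B,zs+.0065,yaw,tilt,0,4)])
    print('release');call([(*B,zs+.0065,yaw,tilt,1,4),(*B,zs+.022,yaw,tilt,1,1),(*B,zs+.09,yaw,tilt,1,4)])
E
python3 - <<'E'
from plan import *
import json
json.dump([*B,.12,180,0],open('cmd.json','w'))
print('W2');pick(.4306,.2612,176.2);place(.050,0,-8.17,.15)
print('W3');pick(.437,.3856,170.4);place(.078,90,0,.16)
print('W4');pick(.6186,.1038,-1.8);place(.106,90,8.17,.19)
E
```

```text
W2
go mid
  6 x [0.031, 0.6332, 0.0, 0.0, 0.0, 0.0106, 1]
  rows 6
go
  8 x [0.052, 0.6318, 0.0, 0.0, 0.0, 0.0106, 1]
  rows 8
down/close
  5 x [0.0, 0.0, 0.38, 0.0, 0.0, 0.0, 1]
  7 x [0.0, 0.0, 0.38, 0.0, 0.0, 0.0, 0]
  rows 12
lift
  5 x [0.0, 0.0, -0.48, 0.0, 0.0, 0.0, 0]
  rows 5
mid
  12 x [-0.0729, -0.6297, 0.0, 0.0, 0.0, 0.4894, 0]
  rows 12
over
  12 x [-0.6318, 0.052, 0.0, 0.0349, -0.0361, 0.4885, 0]
  rows 12
lower
  3 x [0.0332, 0.0, 0.231, 0.0, 0.0, 0.0, 0]
  4 x [0.0443, 0.0, 0.3085, 0.0, 0.0, 0.0, 0]
  rows 7
release
  4 x [0.0, 0.0, 0.0, 0.0, 0.0, 0.0, 1]
  1 x [-0.0073, 0.0, -0.0511, 0.0, 0.0, 0.0, 1]
  4 x [-0.0396, 0.0, -0.2755, 0.0, 0.0, 0.0, 1]
  rows 9
W3
go mid
  6 x [-0.0201, -0.8405, 0.0029, -0.0337, 0.0367, -0.4725, 1]
  rows 6
go
  8 x [0.8359, -0.0906, 0.0667, 0.0, 0.0, -0.4733, 1]
  rows 8
down/close
  5 x [0.0, 0.0, 0.38, 0.0, 0.0, 0.0, 1]
  7 x [0.0, 0.0, 0.38, 0.0, 0.0, 0.0, 0]
  rows 12
lift
  5 x [0.0, 0.0, -0.5133, 0.0, 0.0, 0.0, 0]
  rows 5
mid
  12 x [-0.1602, -0.8253, 0.0, 0.0, 0.0, 0.2233, 0]
  rows 12
over
  12 x [-0.6551, -0.527, 0.0, 0.0, 0.0
[... 256 characters left out ...]
 1]
  rows 9
W4
go mid
  6 x [0.3708, 0.2823, 0.0, 0.0, 0.0, 0.255, 1]
  rows 6
go
  8 x [0.4608, -0.0698, 0.16, 0.0, 0.0, 0.255, 1]
  rows 8
down/close
  5 x [0.0, 0.0, 0.38, 0.0, 0.0, 0.0, 1]
  7 x [0.0, 0.0, 0.38, 0.0, 0.0, 0.0, 0]
  rows 12
lift
  5 x [0.0, 0.0, -0.6133, 0.0, 0.0, 0.0, 0]
  rows 5
mid
  12 x [-0.2705, 0.3795, 0.0, 0.0, 0.0, -0.255, 0]
  rows 12
over
  12 x [-0.4608, 0.0698, 0.0, 0.0182, 0.0429, -0.2546, 0]
  rows 12
lower
  3 x [-0.0256, 0.0, 0.1782, 0.0, 0.0, 0.0, 0]
  4 x [-0.0367, 0.0, 0.2557, 0.0, 0.0, 0.0, 0]
  rows 7
release
  4 x [0.0, 0.0, 0.0, 0.0, 0.0, 0.0, 1]
  1 x [0.0073, 0.0, -0.0511, 0.0, 0.0, 0.0, 1]
  4 x [0.0396, 0.0, -0.2755, 0.0, 0.0, 0.0, 1]
  rows 9
```

```bash
python3 - <<'E'
s=open('plan.py').read()
s=s[:s.index("def pick")]+'''
def travel(p,g):
    c=load();p=np.array(p,float);c=np.array(c)
    n=max(1,int(np.ceil(max(np.linalg.norm(p[:3]-c[:3])/.29,abs(p[3]-c[3])/72))))
    for i in range(1,n+1):
        q=c+(p-c)*i/n; d=(p-c)/n
        k=int(np.ceil(max(np.linalg.norm(d[:3])/.0417,np.hypot(d[3],d[4])/7.16)))+1
        call([(*q,g,k+(i==n))])
def pick(x,y,yaw,zt=.12):
    c=load()
    print('go');travel((x,y,max(c[2],zt),yaw,0),1)
    z=load()[2]
    print('down/close');call([(x,y,.006,yaw,0,1,5),(x,y,.006,yaw,0,0,7)])
def place(zs,yaw,tilt,zt):
    c=load()
    print('lift (2 hold)');call([(c[0],c[1],zt,c[3],0,0,5)])
    print('carry');travel((*B,zt,yaw,tilt),0)
    print('lower');call([(*B,zs+.03,yaw,tilt,0,3),(*B,zs+.0065,yaw,tilt,0,4)])
    print('release');call([(*B,zs+.0065,yaw,tilt,1,4),(*B,zs+.022,yaw,tilt,1,1),(*B,zs+.09,yaw,tilt,1,4)])
'''
open('plan.py','w').write(s)
from plan import *
json.dump([*B,.12,180,0],open('cmd.json','w'))
print('W2');pick(.4306,.2612,176.2);place(.050,0,-8.17,.15)
print('W3');pick(.437,.3856,170.4);place(.078,90,0,.16)
print('W4');pick(.6186,.1038,-1.8);place(.106,90,8.17,.19)
print('W5');pick(.628,.2243,189.7);place(.134,180,0,.22)
print('W6');pick(.6235,.3546,179.1);place(.162,0,-8.17,.25)
E
```

```text
W2
go
  6 x [0.031, 0.6332, 0.0, 0.0, 0.0, 0.0106, 1]
  rows 6
  7 x [0.052, 0.6318, 0.0, 0.0, 0.0, 0.0106, 1]
  rows 7
down/close
  5 x [0.0, 0.0, 0.38, 0.0, 0.0, 0.0, 1]
  7 x [0.0, 0.0, 0.38, 0.0, 0.0, 0.0, 0]
  rows 12
lift (2 hold)
  5 x [0.0, 0.0, -0.48, 0.0, 0.0, 0.0, 0]
  rows 5
carry
  10 x [-0.0486, -0.4198, 0.0, 0.0078, -0.0138, 0.3262, 0]
  rows 10
  10 x [-0.3836, -0.1764, 0.0182, 0.0232, -0.0138, 0.3255, 0]
  rows 10
  11 x [-0.3485, 0.2367, 0.0332, 0.0387, -0.0138, 0.324, 0]
  rows 11
lower
  3 x [0.0332, 0.0, 0.231, 0.0, 0.0, 0.0, 0]
  4 x [0.0443, 0.0, 0.3085, 0.0, 0.0, 0.0, 0]
  rows 7
release
  4 x [0.0, 0.0, 0.0, 0.0, 0.0, 0.0, 1]
  1 x [-0.0073, 0.0, -0.0511, 0.0, 0.0, 0.0, 1]
  4 x [-0.0396, 0.0, -0.2755, 0.0, 0.0, 0.0, 1]
  rows 9
W3
go
  9 x [-0.0134, -0.5603, 0.0019, -0.0374, 0.0139, -0.3134, 1]
  rows 9
  9 x [0.4594, -0.3182, -0.0438, -0.0225, 0.0139, -0.3148, 1]
  rows 9
  10 x [0.5183, 0.2119, -0.0247, -0.0075, 0.0139, -0.3155, 1]
  rows 10
down/close
  5 x [0.0, 0.0, 0.4467, 0.0, 0.0, 0.0, 1]
  7 x [0.0, 0.0, 0.4467, 0.0, 0.0, 0.0, 0]
  rows 12
lift (2 h
[... 1880 characters left out ...]
.2843, 0.7911, 0.0, 0.0, 0.0, 0.0025, 1]
  rows 9
down/close
  5 x [0.0, 0.0, 0.7267, 0.0, 0.0, 0.0, 1]
  7 x [0.0, 0.0, 0.7267, 0.0, 0.0, 0.0, 0]
  rows 12
lift (2 hold)
  5 x [0.0, 0.0, -0.8133, 0.0, 0.0, 0.0, 0]
  rows 5
carry
  10 x [0.1854, -0.5289, 0.0, 0.0079, -0.0137, 0.3316, 0]
  rows 10
  10 x [-0.3627, -0.4269, 0.0173, 0.0236, -0.0137, 0.3309, 0]
  rows 10
  11 x [-0.5493, 0.0981, 0.0524, 0.0393, -0.0137, 0.3294, 0]
  rows 11
lower
  3 x [0.0275, 0.0, 0.1914, 0.0, 0.0, 0.0, 0]
  4 x [0.0386, 0.0, 0.2689, 0.0, 0.0, 0.0, 0]
  rows 7
release
  4 x [0.0, 0.0, 0.0, 0.0, 0.0, 0.0, 1]
  1 x [-0.0073, 0.0, -0.0511, 0.0, 0.0, 0.0, 1]
  4 x [-0.0396, 0.0, -0.2755, 0.0, 0.0, 0.0, 1]
  rows 9
```

>>> {"op": "servo_tool", "data": {
  "series": [
    [[0.031,0.6332,0,0,0,0.0106,1],[0.031,0.6332,0,0,0,0.0106,1],[0.031,0.6332,0,0,0,0.0106,1],[0.031,0.6332,0,0,0,0.0106,1],[0.031,0.6332,0,0,0,0.0106,1],[0.031,0.6332,0,0,0,0.0106,1]]
  ]
}}

```text
time_s: 5.43
tool_pos: [0.4393, 0.0771, 0.119]
tool_rot: [179.9, -0.0, 178.6]
force: [1.6, -0.7, 0.7]
grip_width: 0.0869
grasp_force: 0.0
```

>>> {"op": "servo_tool", "data": {
  "series": [
    [[0.052,0.6318,0,0,0,0.0106,1],[0.052,0.6318,0,0,0,0.0106,1],[0.052,0.6318,0,0,0,0.0106,1],[0.052,0.6318,0,0,0,0.0106,1],[0.052,0.6318,0,0,0,0.0106,1],[0.052,0.6318,0,0,0,0.0106,1],[0.052,0.6318,0,0,0,0.0106,1]]
  ]
}}

```text
time_s: 6.02
tool_pos: [0.4308, 0.2613, 0.1187]
tool_rot: [-179.9, -0.0, 176.3]
force: [0.2, -0.6, 0.4]
grip_width: 0.0871
grasp_force: 0.0
```

>>> {"op": "servo_tool", "data": {
  "series": [
    [[0,0,0.38,0,0,0,1],[0,0,0.38,0,0,0,1],[0,0,0.38,0,0,0,1],[0,0,0.38,0,0,0,1],[0,0,0.38,0,0,0,0],[0,0,0.38,0,0,0,0],[0,0,0.38,0,0,0,0],[0,0,0.38,0,0,0,0],[0,0,0.38,0,0,0,0],[0,0,0.38,0,0,0,0],[0,0,0.38,0,0,0,0],[0,0,0.38,0,0,0,0]]
  ]
}}

```text
time_s: 7.02
tool_pos: [0.4313, 0.2616, 0.0059]
tool_rot: [180.0, 0.0, 176.2]
force: [-0.0, 0.6, 2.1]
grip_width: 0.0476
grasp_force: 30.0
```

>>> {"op": "servo_tool", "data": {
  "series": [
    [[0,0,0,0,0,0,0],[0,0,-0.48,0,0,0,0],[0,0,-0.48,0,0,0,0],[0,0,-0.48,0,0,0,0],[0,0,-0.48,0,0,0,0],[0,0,-0.48,0,0,0,0],[0,0,-0.48,0,0,0,0]]
  ]
}}

```text
time_s: 7.6
tool_pos: [0.4314, 0.2612, 0.1502]
tool_rot: [179.9, 0.1, 176.2]
force: [-0.1, -0.7, -2.8]
grip_width: 0.0481
grasp_force: 30.0
```

Sequential batching works well. Carry W2.

>>> {"op": "servo_tool", "data": {
  "series": [
    [[-0.0486,-0.4198,0,0.0078,-0.0138,0.3262,0],[-0.0486,-0.4198,0,0.0078,-0.0138,0.3262,0],[-0.0486,-0.4198,0,0.0078,-0.0138,0.3262,0],[-0.0486,-0.4198,0,0.0078,-0.0138,0.3262,0],[-0.0486,-0.4198,0,0.0078,-0.0138,0.3262,0],[-0.0486,-0.4198,0,0.0078,-0.0138,0.3262,0],[-0.0486,-0.4198,0,0.0078,-0.0138,0.3262,0],[-0.0486,-0.4198,0,0.0078,-0.0138,0.3262,0],[-0.0486,-0.4198,0,0.0078,-0.0138,0.3262,0],[-0.0486,-0.4198,0,0.0078,-0.0138,0.3262,0]]
  ]
}}

```text
time_s: 8.43
tool_pos: [0.4356, 0.1338, 0.1471]
tool_rot: [-179.7, 2.7, 117.5]
force: [-0.0, 0.1, -2.0]
grip_width: 0.0478
grasp_force: 30.0
```

>>> {"op": "servo_tool", "data": {
  "series": [
    [[-0.3836,-0.1764,0.0182,0.0232,-0.0138,0.3255,0],[-0.3836,-0.1764,0.0182,0.0232,-0.0138,0.3255,0],[-0.3836,-0.1764,0.0182,0.0232,-0.0138,0.3255,0],[-0.3836,-0.1764,0.0182,0.0232,-0.0138,0.3255,0],[-0.3836,-0.1764,0.0182,0.0232,-0.0138,0.3255,0],[-0.3836,-0.1764,0.0182,0.0232,-0.0138,0.3255,0],[-0.3836,-0.1764,0.0182,0.0232,-0.0138,0.3255,0],[-0.3836,-0.1764,0.0182,0.0232,-0.0138,0.3255,0],[-0.3836,-0.1764,0.0182,0.0232,-0.0138,0.3255,0],[-0.3836,-0.1764,0.0182,0.0232,-0.0138,0.3255,0]]
  ]
}}

```text
time_s: 9.27
tool_pos: [0.4426, 0.0075, 0.1483]
tool_rot: [-179.9, 5.6, 58.9]
force: [-0.8, -0.3, -2.4]
grip_width: 0.0481
grasp_force: 30.0
```

>>> {"op": "servo_tool", "data": {
  "series": [
    [[-0.3485,0.2367,0.0332,0.0387,-0.0138,0.324,0],[-0.3485,0.2367,0.0332,0.0387,-0.0138,0.324,0],[-0.3485,0.2367,0.0332,0.0387,-0.0138,0.324,0],[-0.3485,0.2367,0.0332,0.0387,-0.0138,0.324,0],[-0.3485,0.2367,0.0332,0.0387,-0.0138,0.324,0],[-0.3485,0.2367,0.0332,0.0387,-0.0138,0.324,0],[-0.3485,0.2367,0.0332,0.0387,-0.0138,0.324,0],[-0.3485,0.2367,0.0332,0.0387,-0.0138,0.324,0],[-0.3485,0.2367,0.0332,0.0387,-0.0138,0.324,0],[-0.3485,0.2367,0.0332,0.0387,-0.0138,0.324,0],[-0.3485,0.2367,0.0332,0.0387,-0.0138,0.324,0]]
  ]
}}

```text
time_s: 10.18
tool_pos: [0.4493, -0.1187, 0.1493]
tool_rot: [-180.0, 8.2, 0.2]
force: [0.1, 1.0, -0.8]
grip_width: 0.0479
grasp_force: 30.0
```

>>> {"op": "servo_tool", "data": {
  "series": [
    [[0.02,0,0.12,0,0,0,0],[0.0332,0,0.231,0,0,0,0],[0.04,0,0.28,0,0,0,0],[0.0443,0,0.3085,0,0,0,0],[0.0443,0,0.3085,0,0,0,0],[0.0443,0,0.3085,0,0,0,0],[0.0443,0,0.3085,0,0,0,0]]
  ]
}}

```text
time_s: 10.77
tool_pos: [0.4502, -0.1187, 0.0566]
tool_rot: [180.0, 8.1, 0.1]
force: [-0.0, 0.6, -1.0]
grip_width: 0.0479
grasp_force: 30.0
```

>>> {"op": "servo_tool", "data": {
  "series": [
    [[0,0,0,0,0,0,1],[0,0,0,0,0,0,1],[0,0,0,0,0,0,1],[0,0,0,0,0,0,1],[-0.0073,0,-0.0511,0,0,0,1],[-0.0396,0,-0.2755,0,0,0,1],[-0.0396,0,-0.2755,0,0,0,1],[-0.0396,0,-0.2755,0,0,0,1],[-0.0396,0,-0.2755,0,0,0,1]]
  ]
}}

```text
time_s: 11.52
tool_pos: [0.451, -0.119, 0.1413]
tool_rot: [-180.0, 7.9, 0.0]
force: [-0.7, -0.2, -0.1]
grip_width: 0.0863
grasp_force: 0.0
```

>>> {"op": "servo_tool", "data": {
  "series": [
    [[-0.0134,-0.5603,0.0019,-0.0374,0.0139,-0.3134,1],[-0.0134,-0.5603,0.0019,-0.0374,0.0139,-0.3134,1],[-0.0134,-0.5603,0.0019,-0.0374,0.0139,-0.3134,1],[-0.0134,-0.5603,0.0019,-0.0374,0.0139,-0.3134,1],[-0.0134,-0.5603,0.0019,-0.0374,0.0139,-0.3134,1],[-0.0134,-0.5603,0.0019,-0.0374,0.0139,-0.3134,1],[-0.0134,-0.5603,0.0019,-0.0374,0.0139,-0.3134,1],[-0.0134,-0.5603,0.0019,-0.0374,0.0139,-0.3134,1],[-0.0134,-0.5603,0.0019,-0.0374,0.0139,-0.3134,1]]
  ]
}}

```text
time_s: 12.27
tool_pos: [0.4441, 0.0495, 0.1383]
tool_rot: [-179.9, 5.5, 57.0]
force: [-0.2, -1.2, 0.7]
grip_width: 0.0871
grasp_force: 0.0
```

>>> {"op": "servo_tool", "data": {
  "series": [
    [[0.4594,-0.3182,-0.0438,-0.0225,0.0139,-0.3148,1],[0.4594,-0.3182,-0.0438,-0.0225,0.0139,-0.3148,1],[0.4594,-0.3182,-0.0438,-0.0225,0.0139,-0.3148,1],[0.4594,-0.3182,-0.0438,-0.0225,0.0139,-0.3148,1],[0.4594,-0.3182,-0.0438,-0.0225,0.0139,-0.3148,1],[0.4594,-0.3182,-0.0438,-0.0225,0.0139,-0.3148,1],[0.4594,-0.3182,-0.0438,-0.0225,0.0139,-0.3148,1],[0.4594,-0.3182,-0.0438,-0.0225,0.0139,-0.3148,1],[0.4594,-0.3182,-0.0438,-0.0225,0.0139,-0.3148,1]]
  ]
}}

```text
time_s: 13.02
tool_pos: [0.4408, 0.2167, 0.1386]
tool_rot: [-179.9, 2.7, 113.6]
force: [0.0, -0.4, -1.1]
grip_width: 0.0872
grasp_force: 0.0
```

>>> {"op": "servo_tool", "data": {
  "series": [
    [[0.5183,0.2119,-0.0247,-0.0075,0.0139,-0.3155,1],[0.5183,0.2119,-0.0247,-0.0075,0.0139,-0.3155,1],[0.5183,0.2119,-0.0247,-0.0075,0.0139,-0.3155,1],[0.5183,0.2119,-0.0247,-0.0075,0.0139,-0.3155,1],[0.5183,0.2119,-0.0247,-0.0075,0.0139,-0.3155,1],[0.5183,0.2119,-0.0247,-0.0075,0.0139,-0.3155,1],[0.5183,0.2119,-0.0247,-0.0075,0.0139,-0.3155,1],[0.5183,0.2119,-0.0247,-0.0075,0.0139,-0.3155,1],[0.5183,0.2119,-0.0247,-0.0075,0.0139,-0.3155,1],[0.5183,0.2119,-0.0247,-0.0075,0.0139,-0.3155,1]]
  ]
}}

```text
time_s: 13.85
tool_pos: [0.4375, 0.385, 0.1389]
tool_rot: [-179.9, -0.0, 170.0]
force: [0.0, -0.8, -0.2]
grip_width: 0.0869
grasp_force: 0.0
```

```bash
cat >> h.py <<'E'
def look(tag,names=("side","top")):
    from cell import eyes
    D={}
    for n in names:
        d=eyes.read_camera(n);D[n]=d;pickle.dump(d,open(f"{n}{tag}.pkl","wb"))
    return D
def around(d,x,y,r,zmin,zmax=.3):
    P=cloud(d);m=(abs(P[...,0]-x)<r)&(abs(P[...,1]-y)<r)&(P[...,2]>zmin)&(P[...,2]<zmax)
    for b in blobs(m,25):
        q=P[b];c,s,a=cv2.minAreaRect(q[:,:2].astype(np.float32))
        k=np.linalg.lstsq(np.c_[q[:,:2]-q[:,:2].mean(0),np.ones(len(q))],q[:,2],rcond=None)[0]
        print('n',b.sum(),'c',np.round(c,4),'s',np.round(s,3),'a',round(a,1),'z',np.round(np.percentile(q[:,2],[5,50,95]),3),'slope',np.round(k[:2],3))
E
python3 - <<'E'
from h import *
D=look(1)
around(D['top'],.4492,-.1187,.1,.035)
im=D['side']['frame'][190:270,170:270,::-1]
cv2.imwrite('pics/s1.png',cv2.resize(im,None,fx=6,fy=6,interpolation=3))
E
```

```text
n 515 c [ 0.4494 -0.12  ] s [0.138 0.049] a 0.4 z [0.072 0.078 0.083] slope [-0.011 -0.112]
```

View pics/s1.png

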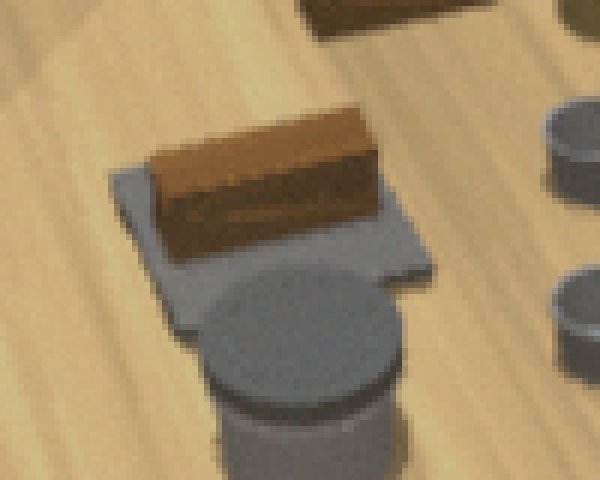

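The crop shows a flat, level pair across the board (block corners (150,155), (360,108), (375,215), (175,260)). Next is W3.

>>> {"op": "servo_tool", "data": {
  "series": [
    [[0,0,0.4467,0,0,0,1],[0,0,0.4467,0,0,0,1],[0,0,0.4467,0,0,0,1],[0,0,0.4467,0,0,0,1],[0,0,0.4467,0,0,0,0],[0,0,0.4467,0,0,0,0],[0,0,0.4467,0,0,0,0],[0,0,0.4467,0,0,0,0],[0,0,0.4467,0,0,0,0],[0,0,0.4467,0,0,0,0],[0,0,0.4467,0,0,0,0],[0,0,0.4467,0,0,0,0]]
  ]
}}

```text
time_s: 14.95
tool_pos: [0.4377, 0.3862, 0.0062]
tool_rot: [179.9, 0.0, 170.4]
force: [0.4, 0.9, 1.4]
grip_width: 0.0478
grasp_force: 30.0
```

>>> {"op": "servo_tool", "data": {
  "series": [
    [[0,0,0,0,0,0,0],[0,0,-0.5133,0,0,0,0],[0,0,-0.5133,0,0,0,0],[0,0,-0.5133,0,0,0,0],[0,0,-0.5133,0,0,0,0],[0,0,-0.5133,0,0,0,0],[0,0,-0.5133,0,0,0,0]]
  ]
}}

```text
time_s: 15.53
tool_pos: [0.4381, 0.3859, 0.1611]
tool_rot: [179.9, 0.1, 170.4]
force: [-0.1, 0.3, -2.9]
grip_width: 0.0475
grasp_force: 30.0
```

>>> {"op": "servo_tool", "data": {
  "series": [
    [[-0.1602,-0.8253,0,0,0,0.2233,0],[-0.1602,-0.8253,0,0,0,0.2233,0],[-0.1602,-0.8253,0,0,0,0.2233,0],[-0.1602,-0.8253,0,0,0,0.2233,0],[-0.1602,-0.8253,0,0,0,0.2233,0],[-0.1602,-0.8253,0,0,0,0.2233,0],[-0.1602,-0.8253,0,0,0,0.2233,0],[-0.1602,-0.8253,0,0,0,0.2233,0]]
  ]
}}

```text
time_s: 16.2
tool_pos: [0.4421, 0.1297, 0.1573]
tool_rot: [-179.8, -0.1, 129.9]
force: [-0.3, 0.5, -2.1]
grip_width: 0.0475
grasp_force: 30.0
```

>>> {"op": "servo_tool", "data": {
  "series": [
    [[-0.6551,-0.527,0,0,0,0.2233,0],[-0.6551,-0.527,0,0,0,0.2233,0],[-0.6551,-0.527,0,0,0,0.2233,0],[-0.6551,-0.527,0,0,0,0.2233,0],[-0.6551,-0.527,0,0,0,0.2233,0],[-0.6551,-0.527,0,0,0,0.2233,0],[-0.6551,-0.527,0,0,0,0.2233,0],[-0.6551,-0.527,0,0,0,0.2233,0],[-0.6551,-0.527,0,0,0,0.2233,0]]
  ]
}}

```text
time_s: 16.95
tool_pos: [0.4491, -0.1173, 0.1582]
tool_rot: [-179.8, -0.0, 90.1]
force: [1.0, 0.6, -3.0]
grip_width: 0.0481
grasp_force: 30.0
```

>>> {"op": "servo_tool", "data": {
  "series": [
    [[0,0,0.1,0,0,0,0],[0,0,0.18,0,0,0,0],[0,0,0.23,0,0,0,0],[0,0,0.25,0,0,0,0],[0,0,0.25,0,0,0,0],[0,0,0.25,0,0,0,0],[0,0,0.2517,0,0,0,0]]
  ]
}}

```text
time_s: 17.53
tool_pos: [0.45, -0.1172, 0.0839]
tool_rot: [180.0, -0.0, 90.2]
force: [0.6, 0.3, -1.6]
grip_width: 0.0476
grasp_force: 30.0
```

>>> {"op": "servo_tool", "data": {
  "series": [
    [[0,0,0,0,0,0,1],[0,0,0,0,0,0,1],[0,0,0,0,0,0,1],[0,0,0,0,0,0,1],[0,0,-0.0517,0,0,0,1],[0,0,-0.2783,0,0,0,1],[0,0,-0.2783,0,0,0,1],[0,0,-0.2783,0,0,0,1],[0,0,-0.2783,0,0,0,1]]
  ]
}}

```text
time_s: 18.28
tool_pos: [0.451, -0.119, 0.1694]
tool_rot: [179.7, -0.0, 90.0]
force: [0.0, 0.4, -0.5]
grip_width: 0.0866
grasp_force: 0.0
```

>>> {"op": "servo_tool", "data": {
  "series": [
    [[0.3708,0.2823,0,0,0,0.255,1],[0.3708,0.2823,0,0,0,0.255,1],[0.3708,0.2823,0,0,0,0.255,1],[0.3708,0.2823,0,0,0,0.255,1],[0.3708,0.2823,0,0,0,0.255,1],[0.3708,0.2823,0,0,0,0.255,1],[0.3708,0.2823,0,0,0,0.255,1],[0.3708,0.2823,0,0,0,0.255,1]]
  ]
}}

```text
time_s: 18.95
tool_pos: [0.5334, -0.0075, 0.1659]
tool_rot: [-179.9, 0.1, 44.1]
force: [-0.5, 0.9, -0.5]
grip_width: 0.0872
grasp_force: 0.0
```

>>> {"op": "servo_tool", "data": {
  "series": [
    [[0.4608,-0.0698,0,0,0,0.255,1],[0.4608,-0.0698,0,0,0,0.255,1],[0.4608,-0.0698,0,0,0,0.255,1],[0.4608,-0.0698,0,0,0,0.255,1],[0.4608,-0.0698,0,0,0,0.255,1],[0.4608,-0.0698,0,0,0,0.255,1],[0.4608,-0.0698,0,0,0,0.255,1],[0.4608,-0.0698,0,0,0,0.255,1],[0.4608,-0.0698,0,0,0,0.255,1]]
  ]
}}

```text
time_s: 19.7
tool_pos: [0.6185, 0.1035, 0.1667]
tool_rot: [180.0, 0.1, -1.6]
force: [0.4, -0.2, -0.0]
grip_width: 0.0869
grasp_force: 0.0
```

```bash
python3 - <<'E'
from h import *
D=look(2,('top',))
around(D['top'],.4492,-.1187,.11,.085)
around(D['top'],.6186,.1038,.05,.01)
E
```

```text
n 513 c [ 0.4498 -0.1188] s [0.14  0.048] a 88.9 z [0.096 0.106 0.116] slope [-0.001  0.121]
n 140 c [0.6161 0.0758] s [0.044 0.095] a 89.9 z [0.022 0.122 0.281] slope [-0.482 -8.129]
```

>>> {"op": "servo_tool", "data": {
  "series": [
    [[0,0,0.54,0,0,0,1],[0,0,0.54,0,0,0,1],[0,0,0.54,0,0,0,1],[0,0,0.54,0,0,0,1],[0,0,0.54,0,0,0,1],[0,0,0.54,0,0,0,0],[0,0,0.54,0,0,0,0],[0,0,0.54,0,0,0,0],[0,0,0.54,0,0,0,0],[0,0,0.54,0,0,0,0],[0,0,0.54,0,0,0,0],[0,0,0.54,0,0,0,0]]
  ]
}}

```text
time_s: 20.75
tool_pos: [0.6191, 0.1041, 0.0059]
tool_rot: [-180.0, -0.0, -1.8]
force: [0.3, 1.7, 0.5]
grip_width: 0.0482
grasp_force: 0.5
```

>>> {"op": "servo_tool", "data": {
  "series": [
    [[0,0,0,0,0,0,0],[0,0,0,0,0,0,0],[0,0,-0.6133,0,0,0,0],[0,0,-0.6133,0,0,0,0],[0,0,-0.6133,0,0,0,0],[0,0,-0.6133,0,0,0,0],[0,0,-0.6133,0,0,0,0],[0,0,-0.6133,0,0,0,0]]
  ]
}}

```text
time_s: 21.42
tool_pos: [0.6221, 0.1037, 0.1954]
tool_rot: [-179.8, -0.5, -1.8]
force: [0.9, -0.1, -1.6]
grip_width: 0.048
grasp_force: 30.0
```

>>> {"op": "servo_tool", "data": {
  "series": [
    [[-0.2705,0.3795,0,0.0091,0.0215,-0.2549,0],[-0.2705,0.3795,0,0.0091,0.0215,-0.2549,0],[-0.2705,0.3795,0,0.0091,0.0215,-0.2549,0],[-0.2705,0.3795,0,0.0091,0.0215,-0.2549,0],[-0.2705,0.3795,0,0.0091,0.0215,-0.2549,0],[-0.2705,0.3795,0,0.0091,0.0215,-0.2549,0],[-0.2705,0.3795,0,0.0091,0.0215,-0.2549,0],[-0.2705,0.3795,0,0.0091,0.0215,-0.2549,0]]
  ]
}}

```text
time_s: 22.08
tool_pos: [0.5329, -0.0082, 0.1878]
tool_rot: [-179.9, -4.0, 44.1]
force: [-0.2, -0.1, -1.1]
grip_width: 0.0479
grasp_force: 30.0
```

>>> {"op": "servo_tool", "data": {
  "series": [
    [[-0.4596,0.0698,-0.0328,0.0272,0.0215,-0.2536,0],[-0.4596,0.0698,-0.0328,0.0272,0.0215,-0.2536,0],[-0.4596,0.0698,-0.0328,0.0272,0.0215,-0.2536,0],[-0.4596,0.0698,-0.0328,0.0272,0.0215,-0.2536,0],[-0.4596,0.0698,-0.0328,0.0272,0.0215,-0.2536,0],[-0.4596,0.0698,-0.0328,0.0272,0.0215,-0.2536,0],[-0.4596,0.0698,-0.0328,0.0272,0.0215,-0.2536,0],[-0.4596,0.0698,-0.0328,0.0272,0.0215,-0.2536,0],[-0.4596,0.0698,-0.0328,0.0272,0.0215,-0.2536,0],[-0.4596,0.0698,-0.0328,0.0272,0.0215,-0.2536,0]]
  ]
}}

```text
time_s: 22.92
tool_pos: [0.4493, -0.1185, 0.1888]
tool_rot: [-179.9, -8.2, 89.9]
force: [0.0, -0.3, -1.9]
grip_width: 0.048
grasp_force: 30.0
```

>>> {"op": "servo_tool", "data": {
  "series": [
    [[-0.0145,0,0.1,0,0,0,0],[-0.0256,0,0.1782,0,0,0,0],[-0.033,0,0.23,0,0,0,0],[-0.0367,0,0.2557,0,0,0,0],[-0.0367,0,0.2557,0,0,0,0],[-0.0367,0,0.2557,0,0,0,0],[-0.0367,0,0.2557,0,0,0,0]]
  ]
}}

```text
time_s: 23.5
tool_pos: [0.4501, -0.1187, 0.1123]
tool_rot: [179.9, -8.2, 90.0]
force: [-0.7, -0.1, -1.2]
grip_width: 0.0478
grasp_force: 30.0
```

>>> {"op": "servo_tool", "data": {
  "series": [
    [[0,0,0,0,0,0,1],[0,0,0,0,0,0,1],[0,0,0,0,0,0,1],[0,0,0,0,0,0,1],[0.0073,0,-0.0511,0,0,0,1],[0.0396,0,-0.2755,0,0,0,1],[0.0396,0,-0.2755,0,0,0,1],[0.0396,0,-0.2755,0,0,0,1],[0.0396,0,-0.2755,0,0,0,1]]
  ]
}}

```text
time_s: 24.25
tool_pos: [0.4509, -0.119, 0.1972]
tool_rot: [179.7, -8.2, 90.1]
force: [0.6, 0.5, -0.2]
grip_width: 0.0866
grasp_force: 0.0
```

>>> {"op": "servo_tool", "data": {
  "series": [
    [[0.5659,0.298,0.0812,0.0296,-0.0212,-0.2754,1],[0.5659,0.298,0.0812,0.0296,-0.0212,-0.2754,1],[0.5659,0.298,0.0812,0.0296,-0.0212,-0.2754,1],[0.5659,0.298,0.0812,0.0296,-0.0212,-0.2754,1],[0.5659,0.298,0.0812,0.0296,-0.0212,-0.2754,1],[0.5659,0.298,0.0812,0.0296,-0.0212,-0.2754,1],[0.5659,0.298,0.0812,0.0296,-0.0212,-0.2754,1],[0.5659,0.298,0.0812,0.0296,-0.0212,-0.2754,1]]
  ]
}}

```text
time_s: 24.92
tool_pos: [0.5382, 0.0542, 0.1936]
tool_rot: [-179.8, -4.2, 140.2]
force: [0.3, 0.6, -0.1]
grip_width: 0.0869
grasp_force: 0.0
```

>>> {"op": "servo_tool", "data": {
  "series": [
    [[0.1405,0.6291,0.01,0.0099,-0.0212,-0.2768,1],[0.1405,0.6291,0.01,0.0099,-0.0212,-0.2768,1],[0.1405,0.6291,0.01,0.0099,-0.0212,-0.2768,1],[0.1405,0.6291,0.01,0.0099,-0.0212,-0.2768,1],[0.1405,0.6291,0.01,0.0099,-0.0212,-0.2768,1],[0.1405,0.6291,0.01,0.0099,-0.0212,-0.2768,1],[0.1405,0.6291,0.01,0.0099,-0.0212,-0.2768,1],[0.1405,0.6291,0.01,0.0099,-0.0212,-0.2768,1],[0.1405,0.6291,0.01,0.0099,-0.0212,-0.2768,1]]
  ]
}}

```text
time_s: 25.67
tool_pos: [0.628, 0.2233, 0.1948]
tool_rot: [180.0, -0.1, -170.7]
force: [0.3, 0.3, -0.3]
grip_width: 0.0869
grasp_force: 0.0
```

```bash
python3 - <<'E'
from h import *
D=look(3,('top','side'))
around(D['top'],.4492,-.1187,.11,.1)
for n in('top',):
    P=cloud(D[n])
    for x,y in((.67,-.141),(.612,-.304)): print('cup');around(D[n],x,y,.06,.01)
E
```

```text
n 550 c [ 0.4492 -0.1202] s [0.048 0.143] a 0.8 z [0.129 0.134 0.138] slope [-0.034 -0.019]
cup
n 137 c [ 0.6695 -0.1411] s [0.065 0.067] a 42.1 z [0.013 0.042 0.052] slope [-0.133  0.108]
cup
n 142 c [ 0.6122 -0.3035] s [0.066 0.065] a 89.4 z [0.012 0.041 0.054] slope [-0.029  0.111]
```

>>> {"op": "servo_tool", "data": {
  "series": [
    [[0,0,0.6333,0,0,0,1],[0,0,0.6333,0,0,0,1],[0,0,0.6333,0,0,0,1],[0,0,0.6333,0,0,0,1],[0,0,0.6333,0,0,0,1],[0,0,0.6333,0,0,0,1],[0,0,0.6333,0,0,0,0],[0,0,0.6333,0,0,0,0],[0,0,0.6333,0,0,0,0],[0,0,0.6333,0,0,0,0],[0,0,0.6333,0,0,0,0],[0,0,0.6333,0,0,0,0]]
  ]
}}

```text
time_s: 26.77
tool_pos: [0.6285, 0.2244, 0.006]
tool_rot: [180.0, 0.0, -170.3]
force: [0.6, 0.6, -0.5]
grip_width: 0.0548
grasp_force: 0.0
```

>>> {"op": "servo_tool", "data": {
  "series": [
    [[0,0,0,0,0,0,0],[0,0,0,0,0,0,0],[0,0,0,0,0,0,0],[0,0,-0.7133,0,0,0,0],[0,0,-0.7133,0,0,0,0],[0,0,-0.7133,0,0,0,0],[0,0,-0.7133,0,0,0,0],[0,0,-0.7133,0,0,0,0],[0,0,-0.7133,0,0,0,0],[0,0,-0.7133,0,0,0,0]]
  ]
}}

```text
time_s: 27.6
tool_pos: [0.6304, 0.2246, 0.2239]
tool_rot: [179.9, 0.4, -170.3]
force: [0.2, 0.0, -1.5]
grip_width: 0.0477
grasp_force: 30.0
```

>>> {"op": "servo_tool", "data": {
  "series": [
    [[0.3901,-0.5133,0,0,0,0.0269,0],[0.3901,-0.5133,0,0,0,0.0269,0],[0.3901,-0.5133,0,0,0,0.0269,0],[0.3901,-0.5133,0,0,0,0.0269,0],[0.3901,-0.5133,0,0,0,0.0269,0],[0.3901,-0.5133,0,0,0,0.0269,0],[0.3901,-0.5133,0,0,0,0.0269,0]]
  ]
}}

```text
time_s: 28.18
tool_pos: [0.5374, 0.0508, 0.2178]
tool_rot: [180.0, -0.2, -175.3]
force: [0.6, 1.7, -0.7]
grip_width: 0.0478
grasp_force: 30.0
```

>>> {"op": "servo_tool", "data": {
  "series": [
    [[0.3453,-0.5444,0,0,0,0.0269,0],[0.3453,-0.5444,0,0,0,0.0269,0],[0.3453,-0.5444,0,0,0,0.0269,0],[0.3453,-0.5444,0,0,0,0.0269,0],[0.3453,-0.5444,0,0,0,0.0269,0],[0.3453,-0.5444,0,0,0,0.0269,0],[0.3453,-0.5444,0,0,0,0.0269,0],[0.3453,-0.5444,0,0,0,0.0269,0]]
  ]
}}

```text
time_s: 28.85
tool_pos: [0.4501, -0.1169, 0.2187]
tool_rot: [180.0, -0.1, -179.8]
force: [1.4, 0.5, -1.6]
grip_width: 0.048
grasp_force: 30.0
```

>>> {"op": "servo_tool", "data": {
  "series": [
    [[0,0,0.11,0,0,0,0],[0,0,0.1867,0,0,0,0],[0,0,0.24,0,0,0,0],[0,0,0.265,0,0,0,0],[0,0,0.265,0,0,0,0],[0,0,0.265,0,0,0,0],[0,0,0.265,0,0,0,0]]
  ]
}}

```text
time_s: 29.43
tool_pos: [0.4503, -0.1176, 0.14]
tool_rot: [-180.0, -0.0, -179.8]
force: [0.2, 0.1, -1.1]
grip_width: 0.0482
grasp_force: 30.0
```

>>> {"op": "servo_tool", "data": {
  "series": [
    [[0,0,0,0,0,0,1],[0,0,0,0,0,0,1],[0,0,0,0,0,0,1],[0,0,0,0,0,0,1],[0,0,-0.0517,0,0,0,1],[0,0,-0.2783,0,0,0,1],[0,0,-0.2783,0,0,0,1],[0,0,-0.2783,0,0,0,1],[0,0,-0.2783,0,0,0,1]]
  ]
}}

```text
time_s: 30.18
tool_pos: [0.4508, -0.119, 0.2253]
tool_rot: [180.0, 0.2, -180.0]
force: [0.5, 1.1, -0.3]
grip_width: 0.0864
grasp_force: 0.0
```

>>> {"op": "servo_tool", "data": {
  "series": [
    [[-0.2905,0.7888,0,0,0,0.0025,1],[-0.2905,0.7888,0,0,0,0.0025,1],[-0.2905,0.7888,0,0,0,0.0025,1],[-0.2905,0.7888,0,0,0,0.0025,1],[-0.2905,0.7888,0,0,0,0.0025,1],[-0.2905,0.7888,0,0,0,0.0025,1],[-0.2905,0.7888,0,0,0,0.0025,1],[-0.2905,0.7888,0,0,0,0.0025,1]]
  ]
}}

```text
time_s: 30.85
tool_pos: [0.5358, 0.121, 0.2214]
tool_rot: [-179.9, -0.2, 179.9]
force: [-0.6, 0.1, -0.5]
grip_width: 0.0871
grasp_force: 0.0
```

>>> {"op": "servo_tool", "data": {
  "series": [
    [[-0.2843,0.7911,0,0,0,0.0025,1],[-0.2843,0.7911,0,0,0,0.0025,1],[-0.2843,0.7911,0,0,0,0.0025,1],[-0.2843,0.7911,0,0,0,0.0025,1],[-0.2843,0.7911,0,0,0,0.0025,1],[-0.2843,0.7911,0,0,0,0.0025,1],[-0.2843,0.7911,0,0,0,0.0025,1],[-0.2843,0.7911,0,0,0,0.0025,1],[-0.2843,0.7911,0,0,0,0.0025,1]]
  ]
}}

```text
time_s: 31.6
tool_pos: [0.624, 0.3519, 0.2224]
tool_rot: [-179.8, -0.1, 179.0]
force: [0.3, -1.0, 0.4]
grip_width: 0.087
grasp_force: 0.0
```

>>> {"op": "servo_tool", "data": {
  "series": [
    [[0,0,0.7267,0,0,0,1],[0,0,0.7267,0,0,0,1],[0,0,0.7267,0,0,0,1],[0,0,0.7267,0,0,0,1],[0,0,0.7267,0,0,0,1],[0,0,0.7267,0,0,0,1],[0,0,0.7267,0,0,0,1],[0,0,0.7267,0,0,0,0],[0,0,0.7267,0,0,0,0],[0,0,0.7267,0,0,0,0],[0,0,0.7267,0,0,0,0],[0,0,0.7267,0,0,0,0]]
  ]
}}

```text
time_s: 32.6
tool_pos: [0.6242, 0.3548, 0.0067]
tool_rot: [179.9, 0.1, 179.1]
force: [-0.9, -0.8, -0.5]
grip_width: 0.0612
grasp_force: 0.0
```

>>> {"op": "servo_tool", "data": {
  "series": [
    [[0,0,0,0,0,0,0],[0,0,0,0,0,0,0],[0,0,0,0,0,0,0],[0,0,0,0,0,0,0],[0,0,-0.8133,0,0,0,0],[0,0,-0.8133,0,0,0,0],[0,0,-0.8133,0,0,0,0],[0,0,-0.8133,0,0,0,0],[0,0,-0.8133,0,0,0,0],[0,0,-0.8133,0,0,0,0],[0,0,-0.8133,0,0,0,0],[0,0,-0.8133,0,0,0,0]]
  ]
}}

```text
time_s: 33.6
tool_pos: [0.6249, 0.3548, 0.2525]
tool_rot: [179.9, 0.2, 179.1]
force: [0.2, 0.1, -2.7]
grip_width: 0.0482
grasp_force: 30.0
```

```bash
python3 - <<'E'
from h import *
D=look(4,('top',))
around(D['top'],.4492,-.1187,.11,.1)
E
```

```text
n 942 c [ 0.4517 -0.1203] s [0.131 0.133] a 42.4 z [0.131 0.156 0.171] slope [-0.128 -0.021]
```

W5 rests correctly on the pile: its top falls from 0.171 towards +x. Carry W6.

>>> {"op": "servo_tool", "data": {
  "series": [
    [[0.1854,-0.5289,0,0.0079,-0.0137,0.3316,0],[0.1854,-0.5289,0,0.0079,-0.0137,0.3316,0],[0.1854,-0.5289,0,0.0079,-0.0137,0.3316,0],[0.1854,-0.5289,0,0.0079,-0.0137,0.3316,0],[0.1854,-0.5289,0,0.0079,-0.0137,0.3316,0],[0.1854,-0.5289,0,0.0079,-0.0137,0.3316,0],[0.1854,-0.5289,0,0.0079,-0.0137,0.3316,0],[0.1854,-0.5289,0,0.0079,-0.0137,0.3316,0],[0.1854,-0.5289,0,0.0079,-0.0137,0.3316,0],[0.1854,-0.5289,0,0.0079,-0.0137,0.3316,0]]
  ]
}}

```text
time_s: 34.48
tool_pos: [0.5641, 0.1966, 0.2466]
tool_rot: [-179.7, 2.7, 119.4]
force: [-0.2, -0.2, -1.9]
grip_width: 0.048
grasp_force: 30.0
```

>>> {"op": "servo_tool", "data": {
  "series": [
    [[-0.3627,-0.4269,0.0173,0.0236,-0.0137,0.3309,0],[-0.3627,-0.4269,0.0173,0.0236,-0.0137,0.3309,0],[-0.3627,-0.4269,0.0173,0.0236,-0.0137,0.3309,0],[-0.3627,-0.4269,0.0173,0.0236,-0.0137,0.3309,0],[-0.3627,-0.4269,0.0173,0.0236,-0.0137,0.3309,0],[-0.3627,-0.4269,0.0173,0.0236,-0.0137,0.3309,0],[-0.3627,-0.4269,0.0173,0.0236,-0.0137,0.3309,0],[-0.3627,-0.4269,0.0173,0.0236,-0.0137,0.3309,0],[-0.3627,-0.4269,0.0173,0.0236,-0.0137,0.3309,0],[-0.3627,-0.4269,0.0173,0.0236,-0.0137,0.3309,0]]
  ]
}}

```text
time_s: 35.32
tool_pos: [0.5068, 0.0387, 0.2478]
tool_rot: [-179.9, 5.6, 59.7]
force: [0.1, 0.5, -2.2]
grip_width: 0.0476
grasp_force: 30.0
```

>>> {"op": "servo_tool", "data": {
  "series": [
    [[-0.5493,0.0981,0.0524,0.0393,-0.0137,0.3294,0],[-0.5493,0.0981,0.0524,0.0393,-0.0137,0.3294,0],[-0.5493,0.0981,0.0524,0.0393,-0.0137,0.3294,0],[-0.5493,0.0981,0.0524,0.0393,-0.0137,0.3294,0],[-0.5493,0.0981,0.0524,0.0393,-0.0137,0.3294,0],[-0.5493,0.0981,0.0524,0.0393,-0.0137,0.3294,0],[-0.5493,0.0981,0.0524,0.0393,-0.0137,0.3294,0],[-0.5493,0.0981,0.0524,0.0393,-0.0137,0.3294,0],[-0.5493,0.0981,0.0524,0.0393,-0.0137,0.3294,0],[-0.5493,0.0981,0.0524,0.0393,-0.0137,0.3294,0],[-0.5493,0.0981,0.0524,0.0393,-0.0137,0.3294,0],[-0.5493,0.0981,0.0524,0.0393,-0.0137,0.3294,0]]
  ]
}}

```text
time_s: 36.32
tool_pos: [0.4492, -0.1186, 0.249]
tool_rot: [-180.0, 8.2, 0.2]
force: [-0.3, 0.5, -2.0]
grip_width: 0.048
grasp_force: 30.0
```

>>> {"op": "servo_tool", "data": {
  "series": [
    [[0.0155,0,0.11,0,0,0,0],[0.0275,0,0.1914,0,0,0,0],[0.034,0,0.24,0,0,0,0],[0.0386,0,0.2689,0,0,0,0],[0.0386,0,0.2689,0,0,0,0],[0.0386,0,0.2689,0,0,0,0],[0.0386,0,0.2689,0,0,0,0]]
  ]
}}

```text
time_s: 36.9
tool_pos: [0.4499, -0.1187, 0.1683]
tool_rot: [-180.0, 8.1, 0.1]
force: [-0.9, 0.3, -2.2]
grip_width: 0.0477
grasp_force: 30.0
```

>>> {"op": "servo_tool", "data": {
  "series": [
    [[0,0,0,0,0,0,1],[0,0,0,0,0,0,1],[0,0,0,0,0,0,1],[0,0,0,0,0,0,1],[-0.0073,0,-0.0511,0,0,0,1],[-0.0396,0,-0.2755,0,0,0,1],[-0.0396,0,-0.2755,0,0,0,1],[-0.0396,0,-0.2755,0,0,0,1],[-0.0396,0,-0.2755,0,0,0,1]]
  ]
}}

```text
time_s: 37.65
tool_pos: [0.4507, -0.119, 0.2531]
tool_rot: [-180.0, 7.9, 0.0]
force: [0.4, -0.6, -0.7]
grip_width: 0.0866
grasp_force: 0.0
```

```bash
python3 - <<'E'
from plan import *
json.dump([*B,.252,0,-8.17],open('cmd.json','w'))
travel((.412,-.317,.13,90,0),0)
L=(.412,-.317)
call([(*L,.104,90,0,0,2),(*L,.1,90,0,0,1),(*L,.096,90,0,0,1),(*L,.0945,90,0,0,3)])
call([(*L,.0935,90,0,0,3)])
call([(*L,.18,90,0,1,5)])
travel((.612,-.3035,.15,90,0),1)
C=(.612,-.3035)
call([(*C,.03,90,0,1,5),(*C,.03,90,0,0,5)])
E
```

```text
8 x [-0.0325, 0.3305, 0.2101, -0.0267, 0.0215, -0.2486, 0]
  rows 8
  9 x [-0.2623, 0.1899, 0.2226, -0.0089, 0.0215, -0.2499, 0]
  rows 9
  2 x [0.0, 0.0, 0.0867, 0.0, 0.0, 0.0, 0]
  1 x [0.0, 0.0, 0.1, 0.0, 0.0, 0.0, 0]
  1 x [0.0, 0.0, 0.1133, 0.0, 0.0, 0.0, 0]
  3 x [0.0, 0.0, 0.1183, 0.0, 0.0, 0.0, 0]
  rows 7
  3 x [0.0, 0.0, 0.0033, 0.0, 0.0, 0.0, 0]
  rows 3
  5 x [0.0, 0.0, -0.2883, 0.0, 0.0, 0.0, 1]
  rows 5
  7 x [0.045, 0.6667, 0.1, 0.0, 0.0, 0.0, 1]
  rows 7
  5 x [0.0, 0.0, 0.4, 0.0, 0.0, 0.0, 1]
  5 x [0.0, 0.0, 0.4, 0.0, 0.0, 0.0, 0]
  rows 10
```

```bash
python3 - <<'E'
from plan import *
json.dump([*B,.252,0,-8.17],open('cmd.json','w'))
travel((.412,-.317,.252,90,0),0)
call([(.412,-.317,.13,90,0,0,5)])
json.dump([.612,-.3035,.03,90,0],open('cmd.json','w'))
E
```

```text
8 x [-0.0614, 0.3305, 0.0088, -0.0267, 0.0215, -0.2486, 0]
  rows 8
  9 x [-0.2768, 0.1899, 0.0198, -0.0089, 0.0215, -0.2499, 0]
  rows 9
  5 x [0.0, 0.0, 0.4067, 0.0, 0.0, 0.0, 0]
  rows 5
```

>>> {"op": "servo_tool", "data": {
  "series": [
    [[-0.0614,0.3305,0.0088,-0.0267,0.0215,-0.2486,1],[-0.0614,0.3305,0.0088,-0.0267,0.0215,-0.2486,0],[-0.0614,0.3305,0.0088,-0.0267,0.0215,-0.2486,0],[-0.0614,0.3305,0.0088,-0.0267,0.0215,-0.2486,0],[-0.0614,0.3305,0.0088,-0.0267,0.0215,-0.2486,0],[-0.0614,0.3305,0.0088,-0.0267,0.0215,-0.2486,0],[-0.0614,0.3305,0.0088,-0.0267,0.0215,-0.2486,0],[-0.0614,0.3305,0.0088,-0.0267,0.0215,-0.2486,0]]
  ]
}}

```text
time_s: 38.32
tool_pos: [0.43, -0.2177, 0.2504]
tool_rot: [-179.9, 4.1, 45.1]
force: [0.5, -0.2, -0.4]
grip_width: 0.0482
grasp_force: 0.0
```

>>> {"op": "servo_tool", "data": {
  "series": [
    [[-0.2768,0.1899,0.0198,-0.0089,0.0215,-0.2499,0],[-0.2768,0.1899,0.0198,-0.0089,0.0215,-0.2499,0],[-0.2768,0.1899,0.0198,-0.0089,0.0215,-0.2499,0],[-0.2768,0.1899,0.0198,-0.0089,0.0215,-0.2499,0],[-0.2768,0.1899,0.0198,-0.0089,0.0215,-0.2499,0],[-0.2768,0.1899,0.0198,-0.0089,0.0215,-0.2499,0],[-0.2768,0.1899,0.0198,-0.0089,0.0215,-0.2499,0],[-0.2768,0.1899,0.0198,-0.0089,0.0215,-0.2499,0],[-0.2768,0.1899,0.0198,-0.0089,0.0215,-0.2499,0]]
  ]
}}

```text
time_s: 39.07
tool_pos: [0.4121, -0.3171, 0.2508]
tool_rot: [-179.9, -0.0, 89.7]
force: [-0.1, 0.5, -0.6]
grip_width: 0.0007
grasp_force: 0.0
```

>>> {"op": "servo_tool", "data": {
  "series": [
    [[0,0,0.12,0,0,0,0],[0,0,0.24,0,0,0,0],[0,0,0.34,0,0,0,0],[0,0,0.4067,0,0,0,0],[0,0,0.4067,0,0,0,0],[0,0,0.4067,0,0,0,0]]
  ]
}}

```text
time_s: 39.57
tool_pos: [0.4118, -0.3166, 0.1288]
tool_rot: [-179.8, -0.0, 89.9]
force: [0.4, -1.1, 0.2]
grip_width: 0.0005
grasp_force: 0.0
```

>>> {"op": "servo_tool", "data": {
  "series": [
    [[0,0,0.05,0,0,0,0],[0,0,0.0867,0,0,0,0],[0,0,0.092,0,0,0,0],[0,0,0.098,0,0,0,0],[0,0,0.104,0,0,0,0],[0,0,0.11,0,0,0,0],[0,0,0.116,0,0,0,0],[0,0,0.119,0,0,0,0],[0,0,0.12,0,0,0,0],[0,0,0.12,0,0,0,0]]
  ]
}}

```text
time_s: 40.4
tool_pos: [0.4126, -0.3167, 0.0948]
tool_rot: [180.0, -0.1, 90.0]
force: [-2.8, 2.5, 6.1]
grip_width: 0.0005
grasp_force: 2.8
```

>>> {"op": "servo_tool", "data": {
  "series": [
    [[0,0,0.003,0,0,0,0],[0,0,0.005,0,0,0,0],[0,0,0.007,0,0,0,0],[0,0,0.007,0,0,0,0]]
  ]
}}

```text
time_s: 40.73
tool_pos: [0.4126, -0.3167, 0.0943]
tool_rot: [180.0, -0.2, 90.0]
force: [-5.8, 5.7, 19.7]
grip_width: 0.0004
grasp_force: 9.9
```

>>> {"op": "servo_tool", "data": {
  "series": [
    [[0,0,-0.294,0,0,0,0.5],[0,0,-0.294,0,0,0,1],[0,0,-0.294,0,0,0,1],[0,0,-0.294,0,0,0,1]]
  ]
}}

```text
time_s: 41.07
tool_pos: [0.4147, -0.3186, 0.1834]
tool_rot: [179.6, 0.1, 90.0]
force: [0.1, 0.2, -0.5]
grip_width: 0.0197
grasp_force: 0.0
```

```bash
cat >> h.py <<'E'
def cups(d):
    P=cloud(d);m=(P[...,2]>.036)&(P[...,2]<.056)&(P[...,0]>.5)&(P[...,0]<.8)&(P[...,1]<-.05)&(P[...,1]>-.45)
    m=cv2.dilate(m.astype(np.uint8),np.ones((2,2)))
    for b in blobs(m,15):
        q=P[b];q=q[(q[:,2]>.036)&(q[:,2]<.06)]
        c,r=cv2.minEnclosingCircle(q[:,:2].astype(np.float32));v,u=np.nonzero(b)
        print('cup?',np.round(c,4),round(r,4),len(q),'px',u.mean().round(),v.mean().round(),'zmax',q[:,2].max().round(3))
E
python3 - <<'E'
from h import *
D=look(5)
around(D['top'],.4492,-.1187,.11,.15)
for n in D: print(n);cups(D[n])
f=lambda n,a,b,c,e:cv2.resize(D[n]['frame'][a:b,c:e,::-1],None,fx=4,fy=4,interpolation=3)
cv2.imwrite('pics/s5.png',f('side',160,290,150,300))
E
```

```text
n 609 c [ 0.4512 -0.1192] s [0.048 0.136] a 88.7 z [0.177 0.19  0.195] slope [ 0.004 -0.162]
side
cup? [ 0.6687 -0.1435] 0.0375 91 px 269.0 212.0 zmax 0.054
cup? [ 0.5096 -0.142 ] 0.0089 17 px 231.0 222.0 zmax 0.06
cup? [ 0.6557 -0.3155] 0.0382 106 px 284.0 240.0 zmax 0.052
top
cup? [ 0.6702 -0.1407] 0.0346 81 px 277.0 177.0 zmax 0.056
cup? [ 0.6591 -0.3178] 0.0351 88 px 324.0 179.0 zmax 0.056
```

View pics/s5.png

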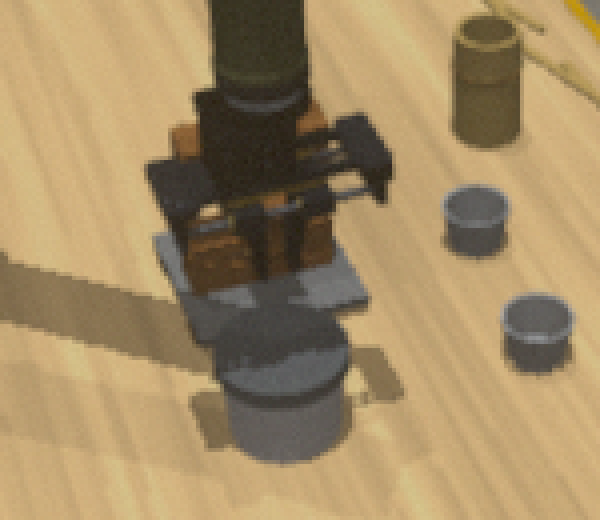

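The crop shows both cups upright at about (477,220) and (537,332). The second has been knocked to (0.659, -0.318). The lid is down.

```bash
python3 - <<'E'
from plan import *
json.dump([.412,-.317,.0919+.0882,90,0],open('cmd.json','w'))
C=(.659,-.3175);T=(.6700,-.1410)
travel((*C,.15,90,0),1)
call([(*C,.03,90,0,1,5),(*C,.03,90,0,0,6)])
call([(*C,.12,90,0,0,4)])
travel((*T,.12,90,0),0)
call([(*T,.08,90,0,0,2),(*T,.056,90,0,0,4)])
call([(*T,.056,90,0,1,7),(*T,.2,90,0,1,4)])
E
```

```text
8 x [-0.0017, 0.8233, 0.1003, 0.0, 0.0, 0.0, 1]
  rows 8
  5 x [0.0, 0.0, 0.4, 0.0, 0.0, 0.0, 1]
  6 x [0.0, 0.0, 0.4, 0.0, 0.0, 0.0, 0]
  rows 11
  4 x [0.0, 0.0, -0.3, 0.0, 0.0, 0.0, 0]
  rows 4
  7 x [0.5883, 0.0367, 0.0, 0.0, 0.0, 0.0, 0]
  rows 7
  2 x [0.0, 0.0, 0.1333, 0.0, 0.0, 0.0, 0]
  4 x [0.0, 0.0, 0.2133, 0.0, 0.0, 0.0, 0]
  rows 6
  7 x [0.0, 0.0, 0.0, 0.0, 0.0, 0.0, 1]
  4 x [0.0, 0.0, -0.48, 0.0, 0.0, 0.0, 1]
  rows 11
```

>>> {"op": "servo_tool", "data": {
  "series": [
    [[-0.0017,0.8233,0.1003,0,0,0,1],[-0.0017,0.8233,0.1003,0,0,0,1],[-0.0017,0.8233,0.1003,0,0,0,1],[-0.0017,0.8233,0.1003,0,0,0,1],[-0.0017,0.8233,0.1003,0,0,0,1],[-0.0017,0.8233,0.1003,0,0,0,1],[-0.0017,0.8233,0.1003,0,0,0,1],[-0.0017,0.8233,0.1003,0,0,0,1],[-0.0017,0.8233,0.1003,0,0,0,1],[-0.0017,0.8233,0.1003,0,0,0,1]]
  ]
}}

```text
time_s: 42.0
tool_pos: [0.6575, -0.3188, 0.1491]
tool_rot: [-179.9, -0.0, 89.9]
force: [0.7, -0.4, 0.1]
grip_width: 0.0855
grasp_force: 0.0
```

>>> {"op": "servo_tool", "data": {
  "series": [
    [[0,0,0.1,0,0,0,1],[0,0,0.2,0,0,0,1],[0,0,0.3,0,0,0,1],[0,0,0.4,0,0,0,1],[0,0,0.4,0,0,0,1],[0,0,0.4,0,0,0,1],[0,0,0.4,0,0,0,0],[0,0,0.4,0,0,0,0],[0,0,0.4,0,0,0,0],[0,0,0.4,0,0,0,0],[0,0,0.4,0,0,0,0],[0,0,0.4,0,0,0,0]]
  ]
}}

```text
time_s: 43.0
tool_pos: [0.6601, -0.3181, 0.0314]
tool_rot: [179.9, 0.0, 90.0]
force: [-1.3, 0.8, 6.8]
grip_width: 0.0659
grasp_force: 30.0
```

>>> {"op": "servo_tool", "data": {
  "series": [
    [[0,0,-0.1,0,0,0,0],[0,0,-0.2,0,0,0,0],[0,0,-0.3,0,0,0,0],[0,0,-0.3,0,0,0,0],[0,0,-0.3,0,0,0,0]]
  ]
}}

```text
time_s: 43.42
tool_pos: [0.6604, -0.3184, 0.1218]
tool_rot: [179.8, 0.1, 90.0]
force: [-0.3, -1.0, -1.7]
grip_width: 0.066
grasp_force: 30.0
```

```bash
python3 - <<'E'
from h import *
D=look(6)
for n in D: print(n);cups(D[n])
cv2.imwrite('pics/s6.png',cv2.resize(D['side']['frame'][170:260,220:340,::-1],None,fx=5,fy=5,interpolation=3))
E
```

```text
side
cup? [ 0.6411 -0.1427] 0.0188 11 px 262.0 215.0 zmax 0.048
cup? [ 0.5091 -0.1438] 0.0074 16 px 231.0 221.0 zmax 0.056
top
cup? [ 0.6694 -0.1417] 0.0346 87 px 277.0 177.0 zmax 0.055
```

View pics/s6.png

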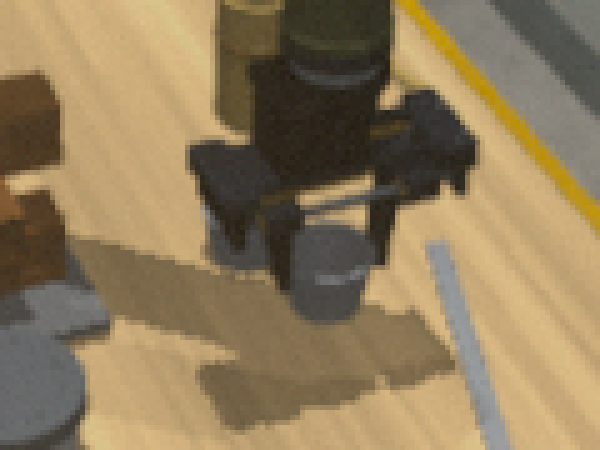

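The crop shows the cup held upright between the fingers at (330,275), with the other cup behind it.

>>> {"op": "servo_tool", "data": {
  "series": [
    [[0.1,0.0367,0,0,0,0,0],[0.2,0.0367,0,0,0,0,0],[0.3,0.0367,0,0,0,0,0],[0.4,0.0367,0,0,0,0,0],[0.5,0.0367,0,0,0,0,0],[0.5883,0.0367,0,0,0,0,0],[0.5883,0.0367,0,0,0,0,0],[0.5883,0.0367,0,0,0,0,0],[0.5883,0.0367,0,0,0,0,0]]
  ]
}}

```text
time_s: 44.27
tool_pos: [0.6694, -0.1414, 0.1181]
tool_rot: [-179.9, 0.0, 90.0]
force: [0.1, 0.3, -1.3]
grip_width: 0.0659
grasp_force: 30.0
```

>>> {"op": "servo_tool", "data": {
  "series": [
    [[0,0,0.05,0,0,0,0],[0,0,0.1,0,0,0,0],[0,0,0.14,0,0,0,0],[0,0,0.18,0,0,0,0],[0,0,0.2133,0,0,0,0],[0,0,0.2133,0,0,0,0],[0,0,0.2133,0,0,0,0],[0,0,0.2133,0,0,0,0]]
  ]
}}

```text
time_s: 44.93
tool_pos: [0.6698, -0.1409, 0.0546]
tool_rot: [-179.9, -0.0, 90.0]
force: [-0.2, -0.3, -3.0]
grip_width: 0.0656
grasp_force: 30.0
```

```bash
python3 - <<'E'
from h import *
D=look(7)
cv2.imwrite('pics/s7.png',cv2.resize(D['side']['frame'][165:235,230:310,::-1],None,fx=7,fy=7,interpolation=3))
E
```

```text
(no output)
```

View pics/s7.png

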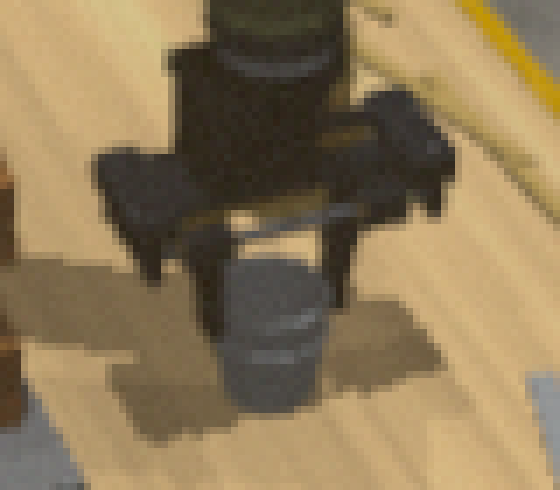

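The held cup sits inside the lower one (two rims at about (270,310) and (270,355)). Release it.

>>> {"op": "servo_tool", "data": {
  "series": [
    [[0,0,0,0,0,0,0.9],[0,0,0,0,0,0,0.9],[0,0,0,0,0,0,1],[0,0,0,0,0,0,1],[0,0,0,0,0,0,1],[0,0,-0.1,0,0,0,1],[0,0,-0.2,0,0,0,1],[0,0,-0.33,0,0,0,1],[0,0,-0.48,0,0,0,1],[0,0,-0.48,0,0,0,1],[0,0,-0.48,0,0,0,1]]
  ]
}}

```text
time_s: 45.95
tool_pos: [0.6723, -0.1422, 0.2036]
tool_rot: [179.6, 0.0, 90.0]
force: [-0.2, -0.2, -0.3]
grip_width: 0.087
grasp_force: 0.0
```

>>> {"op": "servo_tool", "data": {
  "series": [
    [[0.5,0,0,0,0,0,1],[0.9,0,0,0,0,0,1],[0.9,0,0,0,0,0,1],[0.9,0,0,0,0,0,1],[0.9,0,0,0,0,0,1],[0.9,0,0,0,0,0,1],[0.9,0,0,0,0,0,1],[0.9,0,0,0,0,0,1]]
  ]
}}

```text
time_s: 46.62
tool_pos: [0.6687, 0.1387, 0.1967]
tool_rot: [-179.8, -0.2, 90.7]
force: [0.3, 0.7, -0.4]
grip_width: 0.087
grasp_force: 0.0
```

```bash
python3 - <<'E'
from h import *
D=look(8)
around(D['top'],.4492,-.1187,.1,.15)
around(D['top'],.412,-.317,.07,.08)
around(D['top'],.67,-.141,.05,.01)
P=cloud(D['top']);m=(abs(P[...,0]-.67)<.045)&(abs(P[...,1]+.141)<.045)&(P[...,2]>.058);q=P[m];print(len(q),cv2.minEnclosingCircle(q[:,:2].astype(np.float32)),q[:,2].max())
a=cv2.resize(D['side']['frame'][165:245,190:310,::-1],None,fx=5,fy=5,interpolation=3)
cv2.imwrite('pics/s8.png',a)
E
```

```text
n 607 c [ 0.4513 -0.1184] s [0.049 0.136] a 88.8 z [0.176 0.19  0.194] slope [-0.003 -0.148]
n 854 c [ 0.4111 -0.3165] s [0.118 0.117] a 88.7 z [0.09  0.095 0.1  ] slope [ 0.001 -0.008]
n 273 c [ 0.6696 -0.1389] s [0.064 0.067] a 88.3 z [0.024 0.039 0.073] slope [ 0.036 -0.021]
86 ((0.669295608997345, -0.13901038467884064), 0.0346187949180603) 0.0780796877466321
```

View pics/s8.png

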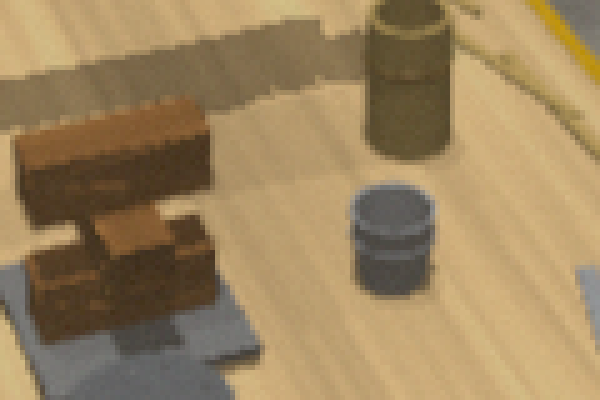

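The crop shows the three crossed pairs, with level tops, and the nested cups at (393,240). One check of the rim's lean, then I hand in.

```bash
python3 - <<'E'
from h import *
d=pickle.load(open('top8.pkl','rb'));P=cloud(d)
for z0 in(.060,.064):
    m=(abs(P[...,0]-.67)<.04)&(abs(P[...,1]+.14)<.04)&(P[...,2]>z0);q=P[m]
    r=np.hypot(*(q[:,:2]-[.6693,-.139]).T);q=q[r>.027]
    k=np.linalg.lstsq(np.c_[q[:,:2]-q[:,:2].mean(0),np.ones(len(q))],q[:,2],rcond=None)[0];print(len(q),k)
from cell import get_obs;print(get_obs()['force'])
E
```

```text
80 [-0.05086263  0.0157709   0.0693047 ]
71 [-0.0347405   0.00061341  0.0702258 ]
[-0.23941424 -1.32602229  0.55620104]
```

```bash
python3 -c "
from cell import env
print(env.sign_off())"
```

```text
the job is handed in; nothing more can be done
None
```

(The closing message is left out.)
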